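# Pack sample tubes into stack-nest totes for the courier

### The job

Pack the samples for the courier: pick every sample tube out of the tray and lay it in the empty tote, leaving the pen and the marker in the tray. Then turn the other tote, with its box of slides still in it, so that its label end faces the opposite way to the label end of the first, and set it squarely on top so that it stacks instead of nesting. Finish by putting the lid fully home on the upper tote, and leave the stack standing upright on the worktop.

Things in the scene. Friction and masses are not known exactly. Their poses are not given: they have to be found in the camera images.
- tote_a: the lower tote, empty at the start: grey plastic stack-nest tote, open on top, 120 mm long (own x), 67 wide (own y), 56 high; origin centre of underside, z up. Front end (+x) has a sloping label holder with white card, 15 mm proud; other end bare. Floor 4 mm thick, inside 97 x 43 mm at the floor, mouth 110 x 56 mm. 0.25 kg
- tote_b: the upper tote, identical in shape and size to tote_a, 0.15 kg, with the box of slides lying in it. Totes can be gripped across the long sides at mid-length on the upright rim band (z 30 to 56, 67 mm wide outside). On a tote facing the opposite way it stacks: its origin 46 mm above the lower one's; facing the same way it nests, only about 30 mm above
- tote_a_front (a point): centre of the label holder on tote_a's front end, at own x +67, z +42 mm. Each tote's long sides have two 12 mm wide ribs outside (x +43 and -21, feet at z 10) and two 18 mm notches in the rim above them (z 38 to 56)
- tote_b_front (a point): centre of the label holder on tote_b's front end, at own x +67, z +42 mm. Facing the opposite way, its rib feet stand on the lower tote's rim and its foot reaches 10 mm into the mouth with about 2 mm of play; the same way, the ribs drop into the notches
- tote_lid: loose grey lid: plate 120 x 67 mm (z 8 to 12), below it a plug of 104 x 50 mm (z 0 to 8) that drops into a tote's mouth, on top a grip bar 70 mm long along the lid's own x, 12 mm thick in y, z 12 to 38. Origin centre of the plug's underside. Seated, its origin is 48 mm above the tote's. Goes on either way round. 70 g
- slide_box: carton of slides, 31 x 80 x 30 mm (80 along own y), lying in tote_b along its length; it stays there; origin centre of underside. 0.12 kg
- tray: fixed shallow aluminium tray, 220 (own x) by 215 mm (own y), wall 18 mm high and 4 mm thick, floor 4 mm thick, origin centre of underside; holds the sample tubes among a pen and a marker. The lid lies beyond it; the tall bench centrifuge stands to the right of the lid and behind the totes
- pen: slim pen, 10 x 135 x 10 mm, lying in the tray along its own y; not to be packed
- marker: black marker, 12 x 135 x 12 mm, lying in the tray along its own y; not to be packed
- tube_1: sample tube with six-sided cap, lying in the tray: 86 mm long along its own y, cap (17 mm across) from y -43 to -26, plain body 12 mm across from y -26 to +43, 14 mm high; origin at mid-length at the underside, z up as it starts. It may roll about its y. 11 g. Absent in some starts (None)
- tube_2: sample tube with six-sided cap, lying in the tray: 86 mm long along its own y, cap (17 mm across) from y -43 to -26, plain body 12 mm across from y -26 to +43, 14 mm high; origin at mid-length at the underside, z up as it starts. It may roll about its y. 11 g. Absent in some starts (None)
- tube_3: sample tube with six-sided cap, lying in the tray: 86 mm long along its own y, cap (17 mm across) from y -43 to -26, plain body 12 mm across from y -26 to +43, 14 mm high; origin at mid-length at the underside, z up as it starts. It may roll about its y. 11 g. Absent in some starts (None)
- tube_4: sample tube with six-sided cap, lying in the tray: 86 mm long along its own y, cap (17 mm across) from y -43 to -26, plain body 12 mm across from y -26 to +43, 14 mm high; origin at mid-length at the underside, z up as it starts. It may roll about its y. 11 g. Absent in some starts (None)
- tube_5: sample tube with six-sided cap, lying in the tray: 86 mm long along its own y, cap (17 mm across) from y -43 to -26, plain body 12 mm across from y -26 to +43, 14 mm high; origin at mid-length at the underside, z up as it starts. It may roll about its y. 11 g. Absent in some starts (None)
- tube_6: sample tube with six-sided cap, lying in the tray: 86 mm long along its own y, cap (17 mm across) from y -43 to -26, plain body 12 mm across from y -26 to +43, 14 mm high; origin at mid-length at the underside, z up as it starts. It may roll about its y. 11 g. Absent in some starts (None)

How it is judged (in metres and radians):
On the way, in this order (a step that is already met when the one before it is completed fails the run):
1. every sample tube lies in the lower tote (x of tube_1 in the frame of tote_a between -0.05 and 0.05 m and y of tube_1 in the frame of tote_a between -0.03 and 0.03 m and z of tube_1 in the frame of tote_a between 0 and 0.05 m and x of tube_2 in the frame of tote_a between -0.05 and 0.05 m and y of tube_2 in the frame of tote_a between -0.03 and 0.03 m and z of tube_2 in the frame of tote_a between 0 and 0.05 m and x of tube_3 in the frame of tote_a between -0.05 and 0.05 m and y of tube_3 in the frame of tote_a between -0.03 and 0.03 m and z of tube_3 in the frame of tote_a between 0 and 0.05 m and x of tube_4 in the frame of tote_a between -0.05 and 0.05 m and y of tube_4 in the frame of tote_a between -0.03 and 0.03 m and z of tube_4 in the frame of tote_a between 0 and 0.05 m and x of tube_5 in the frame of tote_a between -0.05 and 0.05 m and y of tube_5 in the frame of tote_a between -0.03 and 0.03 m and z of tube_5 in the frame of tote_a between 0 and 0.05 m and x of tube_6 in the frame of tote_a between -0.05 and 0.05 m and y of tube_6 in the frame of tote_a between -0.03 and 0.03 m and z of tube_6 in the frame of tote_a between 0 and 0.05 m), for 0.2 s.
2. the upper tote stands stacked on the lower one, label ends opposite (x of tote_b in the frame of tote_a between -0.008 and 0.008 m and y of tote_b in the frame of tote_a between -0.008 and 0.008 m and z of tote_b in the frame of tote_a between 0.0425 and 0.049 m and x of tote_b_front in the frame of tote_a below -0.05 m and angle between tote_b's own z axis and vertical below 0.08 rad and angle between the x axis of tote_b and the x axis of tote_a, either way round below 0.12 rad), for 0.3 s.
At the end, for the whole second after the job is handed in: All tubes in tote_a, upright on the worktop; tote_b stacked on it, label ends opposite (8 mm, 0.12 rad; 42.5 to 49 mm higher), slide box in it; lid down on tote_b (8 mm, 0.12 rad; 44.5 to 51 mm above its origin); all level within 0.06 to 0.08 rad, at rest; pen and marker in the tray (all of step 1 and all of step 2 and x of tote_lid in the frame of tote_b between -0.008 and 0.008 m and y of tote_lid in the frame of tote_b between -0.008 and 0.008 m and z of tote_lid in the frame of tote_b between 0.0445 and 0.051 m and angle between tote_lid's own z axis and vertical below 0.08 rad and angle between the x axis of tote_lid and the x axis of tote_b, either way round below 0.12 rad and x of slide_box in the frame of tote_b between -0.03 and 0.03 m and y of slide_box in the frame of tote_b between -0.03 and 0.03 m and z of slide_box in the frame of tote_b between -0.005 and 0.03 m and x of pen in the frame of tray between -0.11 and 0.11 m and y of pen in the frame of tray between -0.112 and 0.112 m and z of pen in the frame of tray between -0.005 and 0.03 m and x of marker in the frame of tray between -0.11 and 0.11 m and y of marker in the frame of tray between -0.112 and 0.112 m and z of marker in the frame of tray between -0.005 and 0.03 m and linear speed of each of tote_a, tote_b, tote_lid below 0.03 m/s and angle between tote_a's own z axis and vertical below 0.06 rad and height (world z) of tote_a between -0.01 and 0.01 m); the robot touches nothing.
Of tube_1, tube_2, tube_3, tube_4, tube_5, tube_6 only 4 to 6 are there at a start; the rules pass over those that are not, and their reading is None.
At some moment in a run one of tote_b, tote_lid may be knocked a few centimetres aside while the robot is not near it.
Once in a run the grip may slacken for a moment while it holds something.
It also fails if it takes over 210 s, if anything falls off the work surface, if the arm or the gripper's body presses on something with over 40 N, if the wrist force passes 120 N, or if a joint passes its speed limit or range.

### The arm

A 6-joint arm with a two-finger parallel gripper is mounted at the origin on a cart in front of the work surface, level with it; the furniture and walls round the work are solid. World frame = base frame: x ahead of the robot, y to its left, z up, the work surface at z = 0. Lengths are in mm, angles in rad, forces in N, time in s.
With the tool pointing down it reaches from about 350 to 775 mm from the base axis. Payload 7.3 kg.
Tool frame: the origin (TCP) lies at the very end of the fingers, on their centre line; the grasp point (between the pads) lies grip_point_offset behind it (grip_point_offset is the distance from the TCP to the grasp point, in mm); x points along the fingers, z is the direction in which the jaws open and shut, and the axes are right-handed (so a half turn about x gives the same grasp; the last joint's range is limited). The gripper opens to 92 mm and grips with 3 to 60 N. Pads are 19 mm wide; open, the fingers measure 130 mm over their backs; the gripper's body (75 mm by 190 mm) begins 47 mm behind the grasp point.
Start: joints at [-1.33, 0.342, 1.524, -0, 1.275, -0.146], TCP at [198.067, -486.224, 226.741] pointing down, gripper open.
Joint ranges: [-2.53, 2.53], [-0.77, 2.02], [0.04, 2.7], [-1, 4.14], [0.28, 2.66], [-3.11, 3.11]. Speed limits (rad/s): [2.57, 2.57, 3.14, 3.14, 3.14, 3.14].

### API

Orientations are given as [roll, pitch, yaw] about the fixed x, y, z axes, in that order (R = Rz(yaw) Ry(pitch) Rx(roll)).
In Python, from plant import * gives the robot as it stands.
- The arm moves only by the tool send_rows, never from a script. Its argument "series" is text: rows parted by semicolons, each of 5 numbers parted by spaces: the gripper's target within -1 to 1 (fully open at 1, half-way at 0, shut at -1), then the shift along the tool's x, y, z in units of 30 mm (1.0 is 30 mm), then the turn about the tool's x in units of 5 degrees (1.0 is 5 degrees). A call has 1 to 8 rows; each row is the pose to reach, as a shift and turn from the pose commanded when the call began, along the tool's axes at that moment; what a row does not reach only later rows make up. A row lasts 1/8 s, in which the tool goes at most 62.5 mm and 10.7 degrees, less where a joint would pass 70% of its speed; a pose out of reach is approached as far as the arm can. A call with a gripper value outside its range is refused whole. The fingers move at their own pace and stop on an object; the grip force is fixed at half the most. Time passes only in rows, so rows that repeat a pose let the fingers close. It gives the time, the measured TCP pose, the force and the opening at its end, in the units of the state.
- get_obs(): the state, without advancing time (a new reading comes with each control period).
- capture(name): name is "side" or "top"; returns a dict with "pixels" (400x640x3 uint8, red, green, blue), "mtx" (3x3 intrinsics, pixels), "k1" (the pictures are not rectified: a ray, as slopes to the right and down, at radius r is drawn at 1 + k1 r^2 times it, then the intrinsics apply), "R" (3x3) and "t" (3): a world point X has camera coordinates R X + t. Camera axes: x right, y down, z forward; pixel columns grow to the right and rows downward; lengths in mm; the calibration is good to about 2 mm. A picture is of the moment at which its call begins. There is no depth.
- close_job(): hands the job in, once; it reports no verdict.
Trained networks look in a picture, given as the dict that the camera call returned (one of the last four; its "shot" number tells which), for a name from the list of things; names that differ only in an ending like _2 or _b are one class to them, and where a whole thing is asked for, a point or a joint stands for the part that bears it (a point fixed in the world has none). Each returns a list of dicts, best first, with "score" (0 to 1); they miss things now and then, are a little off and sometimes report something else, mostly with a low value. They report only what shows in the picture. A call takes as long as a camera call.
- cut_out(picture, thing): "pixels" (400x640 bool, what is visible of it).
- place_of(picture, thing): "point" ([x, y, z] in mm, in world coordinates, good to about 4 mm: a listed point, or the origin of a listed thing).
The state is a dict: "time": time; "joint_positions": joint angles; "dq": joint speeds; "tau": joint torques, N m; "tool_pos": TCP position; "tcp_rot": TCP orientation; "contact_force": force on the tool from outside, world axes, zero at the start; "moment": the same for the moment, N m; "grip_width": finger opening in mm.
Only numpy, scipy, OpenCV 4.12 (cv2) and the standard library are available. Lean on these libraries where they do the work, as an engineer would, in place of code of your own. Each camera call takes 0.05 s, during which the arm holds its last target.

## Working session

There is one attempt and no reset: what is moved stays moved. The work goes in short steps, Python scripts to look and compute and a tool call to move; the robot and the scene stay as the last step left them, time stands still between calls to the robot, and variables do not carry over. Pictures are saved under pics/ and viewed, and the job is handed in when it is done.

Besides the shell and the picture viewer there is one more tool, called after ">>>" as name(argument=value, ...) on one line, values as JSON. send_rows: Moves the arm, as the interface text tells. Its arguments: {"type":"object","properties":{"series":{"type":"string"}},"required":["series"]}

```bash
ls -la; mkdir -p pics; cat > h.py <<'E'
import numpy as np, cv2
from plant import *
def save(name,img): cv2.imwrite('pics/'+name+'.png',img[:,:,::-1])
def ray(c,uv):
    K=np.array(c['mtx']);k=c['k1']
    d=np.array([(uv[0]-K[0,2])/K[0,0],(uv[1]-K[1,2])/K[1,1]])
    s=d.copy()
    for _ in range(20): s=d/(1+k*(s@s))
    R=np.array(c['R']);t=np.array(c['t'])
    return -R.T@t, R.T@np.array([s[0],s[1],1.])
def at_z(c,uv,z):
    o,d=ray(c,uv); return o+d*(z-o[2])/d[2]
def proj(c,X):
    p=np.array(c['R'])@np.array(X,float)+np.array(c['t']); s=p[:2]/p[2]; s=s*(1+c['k1']*(s@s))
    K=np.array(c['mtx']); return np.array([K[0,0]*s[0]+K[0,2],K[1,1]*s[1]+K[1,2]])
E
python3 - <<'E'
from h import *
o=get_obs();print({k:np.round(v,3) for k,v in o.items()})
import plant;print([n for n in dir(plant) if not n.startswith('_')]); print(plant.grip_point_offset if hasattr(plant,'grip_point_offset') else '')
for n in('top','side'):
    c=capture(n);save(n+'0',c['pixels']);print(n,np.round(c['mtx'],1).tolist(),c['k1'],np.round(c['R'],3).tolist(),np.round(c['t'],1))
    for th in('tote_a','tote_b','tote_a_front','tote_b_front','tote_lid','tube_1','pen','marker','tray','slide_box'):
        print(th,[(round(d['score'],2),np.round(d['point']).tolist()) for d in place_of(c,th)])
E
```

```text
total 12
drwxr-xr-x  3 agent agent 4096 Dec  6 14:53 .
drwxr-xr-x 23 root  root  4096 Dec  6 14:53 ..
drwxr-xr-x  2 agent agent 4096 Dec  6 14:53 pics
{'time': np.float64(0.0), 'joint_positions': array([-1.33 ,  0.343,  1.525, -0.   ,  1.275, -0.146]), 'dq': array([-0.001,  0.   , -0.   ,  0.001, -0.   , -0.001]), 'tau': array([ 1.0000e-03, -4.3124e+01, -2.4422e+01,  7.2000e-02,  5.6000e-02,
       -0.0000e+00]), 'tool_pos': array([ 197.948, -485.833,  226.047]), 'tcp_rot': array([3.01 , 1.569, 1.826]), 'contact_force': array([ 0.337, -0.042,  0.118]), 'moment': array([-0.001,  0.009, -0.012]), 'grip_width': np.float64(91.789)}
['Unreachable', 'capture', 'close_job', 'cut_out', 'get_obs', 'grip_point_offset', 'place_of']
18.8
top [[403.4, 0.0, 318.8], [0.0, 403.4, 199.1], [0.0, 0.0, 1.0]] -0.031103729532028845 [[-0.015, -1.0, -0.023], [-0.981, 0.019, -0.191], [0.191, 0.02, -0.981]] [-35.8 541.3 991.8]
tote_a [(0.76, [432.0, -299.0, 0.0]), (0.66, [450.0, -76.0, 2.0]), (0.65, [553.0, 88.0, 4.0]), (0.62, [448.0, 83.0, 0.0])]
tote_b [(0.76, [432.0, -299.0, 0.0]), (0.66, [450.0, -76.0, 2.
[... 673 characters left out ...]
.4], [0.0, 0.0, 1.0]] 0.013864444518153886 [[-0.993, -0.121, -0.019], [-0.058, 0.601, -0.797], [0.107, -0.79, -0.603]] [518.5 124.4 823.9]
tote_a [(0.68, [431.0, -300.0, 2.0]), (0.65, [452.0, -73.0, -2.0])]
tote_b [(0.68, [431.0, -300.0, 2.0]), (0.65, [452.0, -73.0, -2.0])]
tote_a_front [(0.72, [387.0, -94.0, 42.0])]
tote_b_front [(0.93, [379.0, -263.0, 43.0])]
tote_lid [(0.55, [700.0, 96.0, 3.0])]
tube_1 [(0.7, [448.0, 86.0, 3.0]), (0.67, [542.0, 190.0, 3.0]), (0.66, [550.0, 90.0, 4.0]), (0.65, [584.0, 190.0, 5.0]), (0.56, [591.0, 92.0, 7.0]), (0.52, [441.0, 180.0, 0.0])]
pen [(0.67, [487.0, 118.0, 5.0])]
marker [(0.85, [502.0, 117.0, -2.0])]
tray []
slide_box [(0.62, [438.0, -302.0, 6.0])]
```

View pics/top0.png

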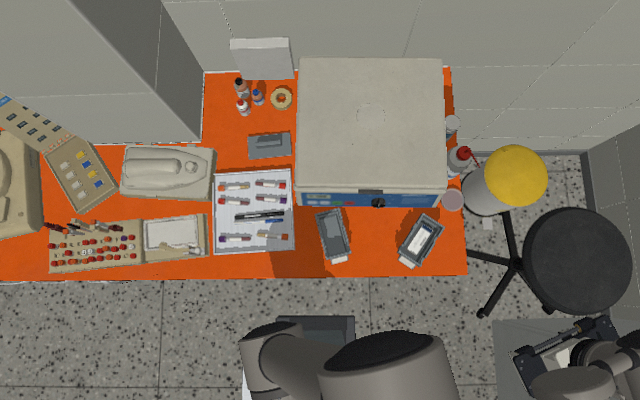

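View pics/side0.png

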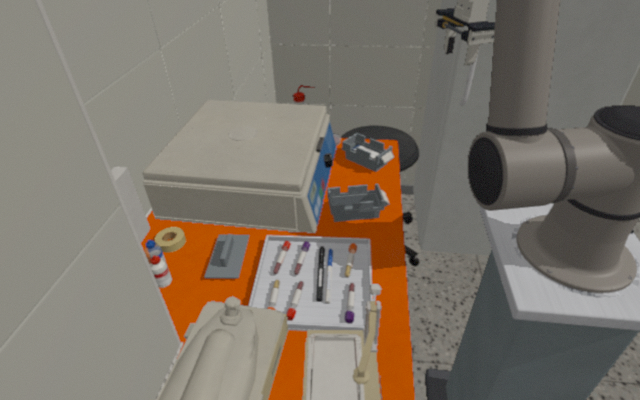

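```bash
python3 - <<'E'
from h import *
a=cv2.imread('pics/top0.png')
cv2.imwrite('pics/c1.png',cv2.resize(a[160:260,205:305],None,fx=6,fy=6,interpolation=cv2.INTER_CUBIC))
cv2.imwrite('pics/c2.png',cv2.resize(a[190:280,300:460],None,fx=5,fy=5,interpolation=cv2.INTER_CUBIC))
from scipy.spatial.transform import Rotation as Ro
R=Ro.from_euler('xyz',get_obs()['tcp_rot']).as_matrix();print(np.round(R,3))
c=capture('top')
for z in (0,):
  for uv in [(296,202),(444,208),(447,60),(303,58)]: print(uv,np.round(at_z(c,uv,200)))
for uv in [(303,194),(446,207)]: print(uv,np.round(at_z(c,uv,0)))
E
```

```text
[[ 0.     0.926  0.377]
 [-0.     0.377 -0.926]
 [-1.    -0.     0.   ]]
(296, 202) [506.   2. 200.]
(444, 208) [ 487. -322.  200.]
(447, 60) [ 842. -357.  200.]
(303, 58) [856. -16. 200.]
(303, 194) [566.  -1.   0.]
(446, 207) [ 522. -387.    0.]
```

View pics/c1.png

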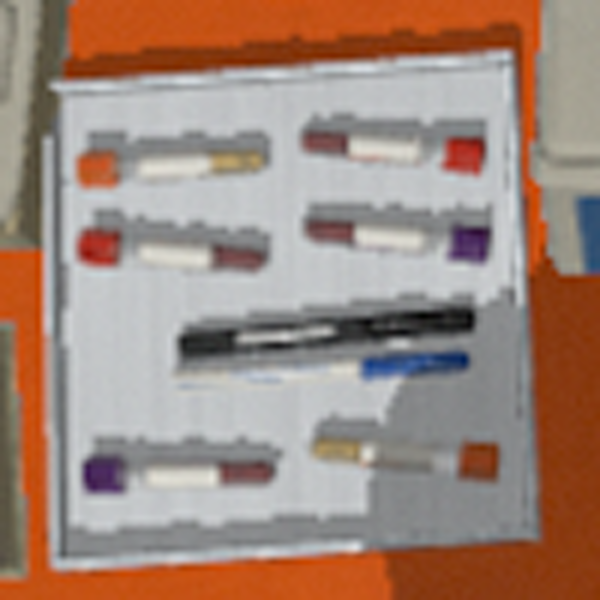

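View pics/c2.png

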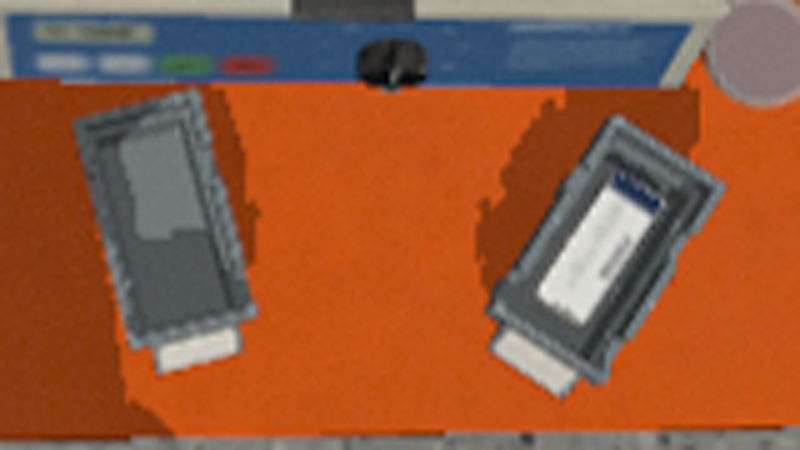

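```bash
cat >> h.py <<'E'
from scipy.optimize import minimize
from scipy.spatial.transform import Rotation as Ro
def box(x0,x1,y0,y1,z0,z1): return np.array([[x,y,z] for x in(x0,x1) for y in(y0,y1) for z in(z0,z1)],float)
# convex parts
TOTE=[np.vstack([box(-60,60,-33.5,33.5,30,56)]), np.vstack([box(-60,60,-33.5,33.5,30,31)[::1],box(-52.5,52.5,-25.5,25.5,0,1)]), box(60,75,-20,20,38,46)]
LID=[box(-60,60,-33.5,33.5,8,12),box(-52,52,-25,25,0,8),box(-35,35,-6,6,12,38)]
TUBE=[box(-8,8,-43,-26,0,14.5),box(-6,6,-26,43,1,13)]
MARK=[box(-6,6,-67.5,67.5,0,12)]
PEN=[box(-5,5,-67.5,67.5,0,10)]
def tf(P,x,y,z,yaw):
    c,s=np.cos(yaw),np.sin(yaw); return np.c_[c*P[:,0]-s*P[:,1]+x, s*P[:,0]+c*P[:,1]+y, P[:,2]+z]
def render(c,parts,pose,S=4,roi=None):
    u0,v0,u1,v1=roi; m=np.zeros(((v1-v0)*S,(u1-u0)*S),np.uint8)
    for P in parts:
        q=np.array([proj(c,X) for X in tf(P,*pose)])
        q=((q-[u0,v0]+0.5)*S)
        cv2.fillConvexPoly(m,cv2.convexHull(np.round(q*16).astype(np.int32)),1,shift=4)
    return m
def fit(views,parts,x,y,z,yaw,S=4):
    """views: list of (cam, mask)"""
    V=[]
    for c,m in views:
        vs,us=np.where(m); roi=(us.min()-8,vs.min()-8,us.max()+9,vs.max()+9)
        mm=m[max(roi[1],0):roi[3],max(roi[0],0):roi[2]].astype(np.uint8)
        roi=(max(roi[0],0),max(roi[1],0),max(roi[0],0)+mm.shape[1],max(roi[1],0)+mm.shape[0])
        V.append((c,cv2.resize(mm,None,fx=S,fy=S,interpolation=cv2.INTER_NEAREST),roi))
    def f(p):
        e=0
        for c,m,roi in V:
            r=render(c,parts,(p[0],p[1],z,p[2]/30.),S,roi); e+=1-(r&m).sum()/max(1,(r|m).sum())
        return e/len(V)
    p0=np.array([x,y,yaw*30.])
    r=minimize(f,p0,method='Nelder-Mead',options=dict(initial_simplex=np.vstack([p0,p0+[4,0,0],p0+[0,4,0],p0+[0,0,3]]),xatol=.05,fatol=1e-4))
    return r.x[0],r.x[1],r.x[2]/30.,r.fun
def near(c,thing,pt,h=0,maxd=18):
    """mask whose centroid nearest to the projection of pt"""
    b=None
    for d in cut_out(c,thing):
        vs,us=np.where(d['pixels'])
        if len(us)<10: continue
        e=np.hypot(*(np.array([us.mean(),vs.mean()])-proj(c,pt)))
        if e<maxd and (b is None or e<b[0]): b=(e,d['pixels'],d['score'])
    return b
def pose():
    o=get_obs(); R=Ro.from_euler('xyz',o['tcp_rot']).as_matrix()
    return np.array(o['tool_pos']),np.degrees(np.arctan2(R[1,1],R[0,1])),R,o
def plan(X,th):
    """print row numbers to reach TCP X with tool-y heading th (deg)"""
    p,t,R,o=pose(); d=R.T@(np.array(X,float)-p)/30.; dt=-((th-t+180)%360-180)/5.
    print('at',np.round(p,1),'th %.1f'%t,'w %.1f'%o['grip_width'],'t %.1f'%o['time'],'-> shift',np.round(d,3),'turn %.2f'%dt)
def rd(a): return np.round(a,2).tolist()
E
python3 - <<'E'
from h import *
ct=capture('top');cs=capture('side')
for n,pt,yaw in(('tote_a',(451,-75),3.41),('tote_b',(432,-300),2.54)):
    v=[]
    for c in(ct,cs):
        b=near(c,n,(*pt,25))
        if b: v.append((c,b[1])); print(n,round(b[0],1),b[2],b[1].sum())
    for vv in [v]+[[q] for q in v]: print(rd(fit(vv,TOTE,*pt,0,yaw)))
v=[(c,near(c,'tote_lid',(700,94,10))[1]) for c in(ct,cs)]
for vv in [v]+[[q] for q in v]: print('lid',rd(fit(vv,LID,700,94,0,1.57)))
T=[(450,84,-1),(545,191,1),(550,90,-1),(586,190,1),(591,90,-1),(443,180,1)]
for x,y,s in T:
    v=[]
    for c in(ct,cs):
        b=near(c,'tube_1',(x,y,10),maxd=9)
        if b: v.append((c,b[1]))
    yaw=0.05+(np.pi if s>0 else 0)
    print('tube',x,y,len(v),[rd(fit(vv,TUBE,x,y,4,yaw)) for vv in [v]+[[q] for q in v]])
for n,P,x,y in(('marker',MARK,503,118),('pen',PEN,488,120)):
    v=[(c,b[1]) for c in(ct,cs) for b in [near(c,n,(x,y,8),maxd=9)] if b]
    print(n,rd(fit(v,P,x,y,4,0.05)))
# centrifuge top-front edge: triangulate
def tri(a,b):
    o1,d1=ray(ct,a);o2,d2=ray(cs,b)
    A=np.c_[d1,-d2];s=np.linalg.lstsq(A,o2-o1,rcond=None)[0]
    p,q=o1+d1*s[0],o2+d2*s[1]; return rd((p+q)/2),round(float(np.linalg.norm(p-q)),1)
print(tri((295,193),(303,196)),tri((447,186),(329,108)),tri((298,60),(155,180)),tri((300,207),(310,231)))
E
```

```text
tote_a 1.9 0.95 1336
tote_a 2.4 0.88 1862
[452.49, -76.09, 3.37, 0.09]
[451.64, -76.17, 3.38, 0.07]
[455.42, -76.05, 3.32, 0.08]
tote_b 2.4 0.79 1016
tote_b 1.2 0.61 1138
[432.92, -301.39, 2.51, 0.25]
[432.59, -301.44, 2.52, 0.33]
[433.89, -299.38, 2.46, 0.15]
lid [704.03, 93.0, 1.66, 0.06]
lid [702.73, 92.89, 1.66, 0.06]
lid [704.61, 93.06, 1.66, 0.04]
tube 450 84 2 [[453.5, 83.09, -0.08, 0.19], [452.64, 83.94, -0.08, 0.15], [454.32, 82.05, -0.08, 0.15]]
tube 545 191 2 [[544.81, 184.57, 3.04, 0.36], [545.23, 187.85, 3.03, 0.31], [546.5, 183.09, 3.11, 0.4]]
tube 550 90 2 [[551.06, 86.76, -0.09, 0.26], [550.82, 87.18, -0.11, 0.21], [552.28, 84.47, -0.06, 0.28]]
tube 586 190 2 [[586.52, 194.1, 3.19, 0.35], [586.33, 189.04, 3.17, 0.26], [586.57, 196.95, 3.21, 0.41]]
tube 591 90 2 [[592.6, 90.62, -0.08, 0.21], [591.73, 92.11, -0.1, 0.19], [592.86, 88.62, -0.06, 0.21]]
tube 443 180 2 [[445.93, 181.8, 3.13, 0.18], [445.37, 181.22, 3.13, 0.08], [447.19, 181.7, 3.13, 0.17]]
marker [509.1, 117.36, 0.08, 0.18]
pen [492.13, 119.7, 0.06, 0.3]
([550.66, 12.06, 109.55], 9.5) ([545.67, -353.14, 132.03], 10.3) ([883.83, -0.46, 123.2], 20.2) ([536.98, 6.82, 8.85], 16.8)
```

```bash
python3 - <<'E'
from h import *
ct=capture('top');cs=capture('side')
print('cam',rd(ray(ct,(320,200))[0]),rd(ray(cs,(320,200))[0]))
for uv in [(60,565),(540,540),(65,525),(370,515),(50,85),(515,55)]:
    w=(205+uv[0]/6-.4,160+uv[1]/6-.4); print(uv,rd(at_z(ct,w,18)),rd(at_z(ct,w,4)))
plan((540,190,180),86)
E
```

```text
cam [340.96, -65.7, 1075.79] [433.46, 638.88, 605.82]
(60, 565) [406.42, 231.4, 18.0] [407.28, 235.33, 4.0]
(540, 540) [414.08, 20.86, 18.0] [415.05, 22.0, 4.0]
(65, 525) [423.84, 229.76, 18.0] [424.94, 233.67, 4.0]
(370, 515) [426.15, 95.3, 18.0] [427.27, 97.43, 4.0]
(50, 85) [623.34, 243.4, 18.0] [627.08, 247.49, 4.0]
(515, 55) [632.76, 31.41, 18.0] [636.63, 32.69, 4.0]
at [ 198.1 -486.2  226.8] th 22.2 w 92.2 t 2.5 -> shift [  1.556  19.059 -16.577] turn -12.77
```

```bash
python3 -c "
from h import *
plan((586.5,187,170),93)"
```

```text
at [ 198.1 -486.2  226.8] th 22.2 w 92.2 t 2.5 -> shift [  1.889  20.457 -15.899] turn -14.17
```

>>> send_rows(series="-0.5 1.89 20.46 -15.9 -14.17;-0.5 1.89 20.46 -15.9 -14.17;-0.5 1.89 20.46 -15.9 -14.17;-0.5 1.89 20.46 -15.9 -14.17;-0.5 1.89 20.46 -15.9 -14.17;-0.5 1.89 20.46 -15.9 -14.17;-0.5 1.89 20.46 -15.9 -14.17;-0.5 1.89 20.46 -15.9 -14.17")

```text
time: 3.45
tool_pos: [448.3, -52.5, 190.5]
tcp_rot: [-0.521, 1.57, -0.467]
contact_force: [0.9, -1.1, 0.9]
grip_width: 23.4
```

```bash
python3 -c "
from h import *
plan((586.5,187,100),93)"
```

```text
at [448.3 -52.5 190.5] th 93.1 w 23.4 t 3.5 -> shift [3.018 7.724 5.028] turn 0.02
```

>>> send_rows(series="-0.5 0.5 7.72 5.03 0;-0.5 0.7 7.72 5.03 0;-0.5 1.5 7.72 5.03 0;-0.5 2.5 7.72 5.03 0;-0.5 3.02 7.72 5.03 0;-0.5 3.02 7.72 5.03 0;-0.5 3.02 7.72 5.03 0")

```text
time: 4.32
tool_pos: [585.8, 184.5, 100.1]
tcp_rot: [-1.459, 1.57, -1.406]
contact_force: [0.3, 0.2, 1.2]
grip_width: 22.9
```

```bash
python3 - <<'E'
from h import *
plan((586.5,187,8),93)
for n in('top','side'):
    c=capture(n); a=c['pixels']; u=proj(c,(586,187,30)); print(n,rd(u), rd(proj(c,pose()[0])))
    x,y=int(max(u[0]-50,0)),int(u[1]-45)
    save('p1'+n,cv2.resize(np.ascontiguousarray(a[y:y+90,x:x+100]),None,fx=6,fy=6,interpolation=cv2.INTER_CUBIC))
E
```

```text
at [585.8 184.5 100.1] th 93.0 w 22.9 t 4.3 -> shift [3.07  0.083 0.027] turn 0.00
top [232.05, 185.71] [226.56, 179.3]
side [273.12, 289.37] [269.52, 260.83]
```

View pics/p1side.png

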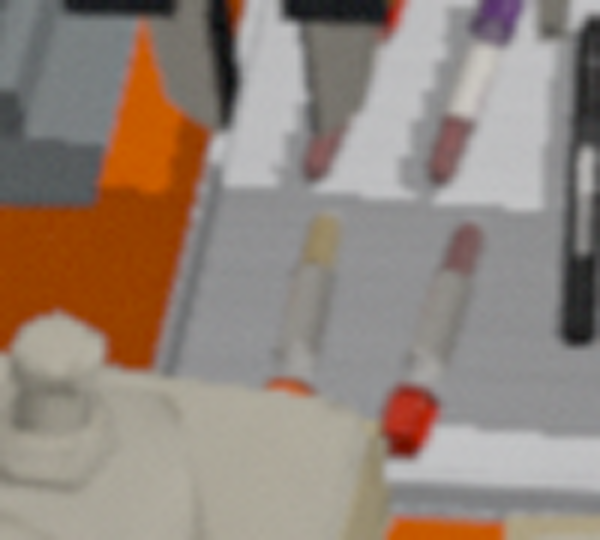

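View pics/p1top.png

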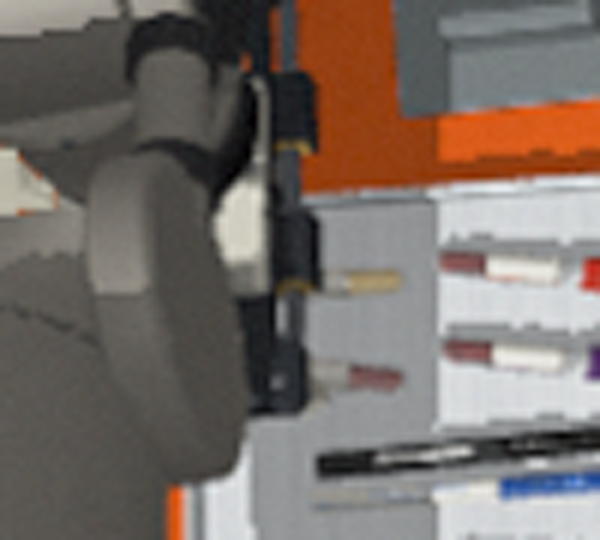

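>>> send_rows(series="-0.5 1.7 0.08 0.03 0;-0.5 2.7 0.08 0.03 0;-0.5 3.07 0.08 0.03 0;-0.5 3.07 0.08 0.03 0;-1 3.07 0.08 0.03 0;-1 3.07 0.08 0.03 0;-1 3.07 0.08 0.03 0")

```text
time: 5.3
tool_pos: [587.7, 187.4, 9.2]
tcp_rot: [0.022, 1.568, 0.075]
contact_force: [-0.5, -0.2, 6.7]
grip_width: 11.4
```

```bash
python3 - <<'E'
from h import *
plan((586.5,187,160),93)
E
```

```text
at [587.7 187.4   9.2] th 93.0 w 11.4 t 5.3 -> shift [-5.026 -0.011 -0.025] turn 0.00
```

```bash
cat >> h.py <<'E'
TA=np.array([452.,-76.]); TTH=14.
def drop(off=0,along=0,z=130):
    a=np.radians(TTH); ax=np.array([np.cos(a),np.sin(a)]); e=np.array([-ax[1],ax[0]])
    p=TA+along*ax+off*e; plan((p[0],p[1],z),TTH)
E
python3 -c "
from h import *
drop(-9,0,130)"
```

```text
at [587.7 187.4   9.2] th 93.0 w 11.4 t 5.3 -> shift [-4.041 -8.824 -4.909] turn 15.80
```

>>> send_rows(series="-1 -2 0 0 0;-1 -4 0 0 0;-1 -4.04 -8.82 -4.91 15.8;-1 -4.04 -8.82 -4.91 15.8;-1 -4.04 -8.82 -4.91 15.8;-1 -4.04 -8.82 -4.91 15.8;-1 -4.04 -8.82 -4.91 15.8;-1 -4.04 -8.82 -4.91 15.8")

```text
time: 6.3
tool_pos: [452.1, -87.5, 129.3]
tcp_rot: [-0.124, 1.57, -1.207]
contact_force: [-0.0, 0.9, 0.1]
grip_width: 10.9
```

```bash
python3 -c "
from h import *
drop(-9,0,58)"
```

```text
at [452.1 -87.5 129.3] th 27.9 w 10.9 t 6.3 -> shift [ 2.378  0.105 -0.05 ] turn 2.78
```

>>> send_rows(series="-1 0 0.1 -0.05 2.78;-1 0.5 0.1 -0.05 2.78;-1 1.5 0.1 -0.05 2.78;-1 2.2 0.1 -0.05 2.78;-1 2.3 0.1 -0.05 2.78")

```text
time: 6.92
tool_pos: [454.6, -81.6, 59.1]
tcp_rot: [-2.148, 1.569, 2.82]
contact_force: [-0.4, 0.6, -0.2]
grip_width: 11.0
```

```bash
cat >> h.py <<'E'
def look(tag,pt,cams=('top','side'),w=100,h=80,f=6):
    for n in cams:
        c=capture(n); a=c['pixels']; u=proj(c,pt)
        x,y=int(np.clip(u[0]-w//2,0,640-w)),int(np.clip(u[1]-h//2,0,400-h))
        print(n,'crop',x,y)
        save(tag+n,cv2.resize(np.ascontiguousarray(a[y:y+h,x:x+w]),None,fx=f,fy=f,interpolation=cv2.INTER_CUBIC))
E
python3 -c "
from h import *
drop(-9,0,58)
look('d1',(452,-76,40))"
```

```text
at [454.6 -81.6  59.1] th 14.7 w 11.0 t 6.9 -> shift [ 0.036 -0.04   0.099] turn 0.13
top crop 281 193
side crop 305 159
```

View pics/d1side.png

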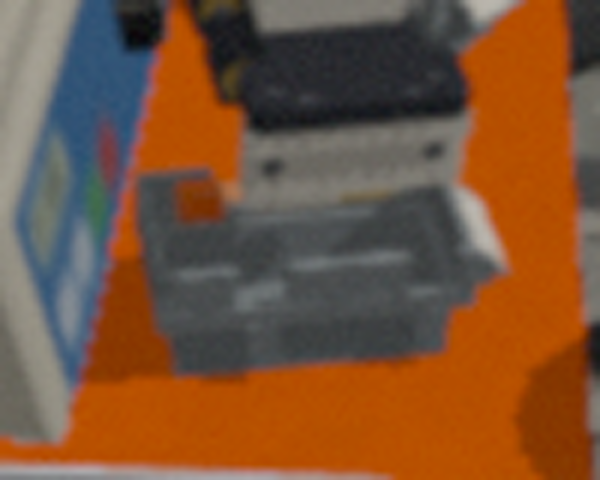

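View pics/d1top.png

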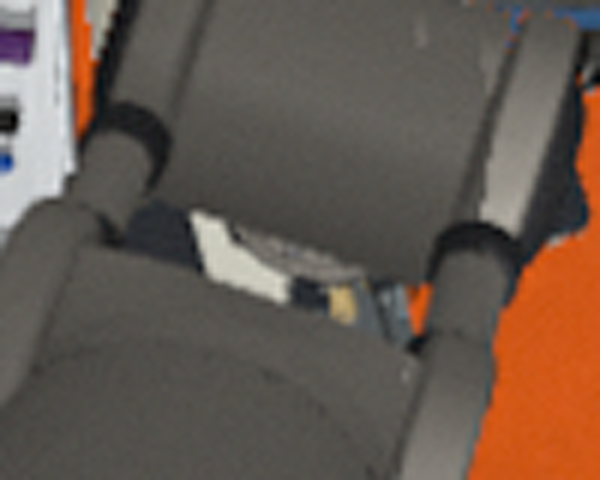

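>>> send_rows(series="-1 0.04 -0.04 0.1 0.13;-0.6 0.04 -0.04 0.1 0.13;-0.5 0.04 -0.04 0.1 0.13;-0.5 0.04 -0.04 0.1 0.13;-0.5 -2 -0.04 0.1 0.13;-0.5 -4 -0.04 0.1 0.13")

```text
time: 7.78
tool_pos: [454.5, -84.9, 180.9]
tcp_rot: [-2.134, 1.569, 2.823]
contact_force: [2.6, -1.1, -0.3]
grip_width: 22.9
```

```bash
python3 -c "
from h import *
plan((545.5,187,130),86)
look('e1',(452,-76,40),('side',))"
```

```text
at [454.5 -84.9 180.9] th 14.0 w 22.9 t 7.8 -> shift [ 1.698  5.141 -8.058] turn -14.40
side crop 305 159
```

View pics/e1side.png

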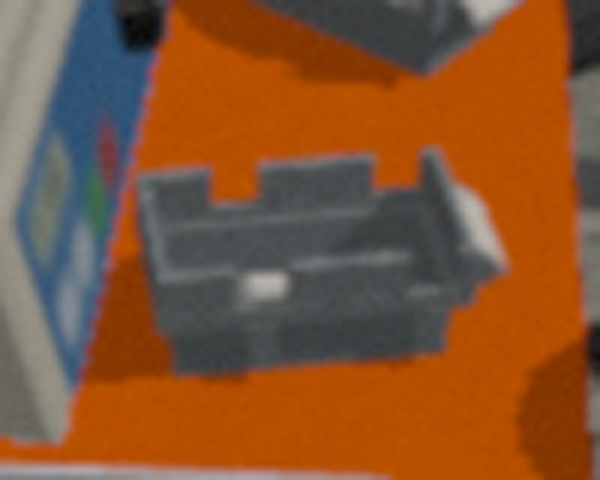

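>>> send_rows(series="-0.5 0 5.14 -8.06 -14.4;-0.5 0 5.14 -8.06 -14.4;-0.5 0 5.14 -8.06 -14.4;-0.5 0.2 5.14 -8.06 -14.4;-0.5 1 5.14 -8.06 -14.4;-0.5 2 5.14 -8.06 -14.4;-0.5 3 5.14 -8.06 -14.4;-0.5 3 5.14 -8.06 -14.4")

```text
time: 8.82
tool_pos: [544.3, 186.7, 87.7]
tcp_rot: [-2.853, 1.566, -2.924]
contact_force: [0.2, 0.6, 0.3]
grip_width: 23.3
```

```bash
python3 -c "
from h import *
plan((545.5,187,8),86)"
```

```text
at [544.3 186.7  87.7] th 86.0 w 23.3 t 8.8 -> shift [2.655 0.018 0.052] turn -0.01
```

Now descend, close, lift in one call.

>>> send_rows(series="-0.5 1.5 0.02 0.05 0;-0.5 2.4 0.02 0.05 0;-0.5 2.66 0.02 0.05 0;-1 2.66 0.02 0.05 0;-1 2.66 0.02 0.05 0;-1 2.66 0.02 0.05 0;-1 1.3 0.02 0.05 0;-1 -0.8 0.02 0.05 0")

```text
time: 9.82
tool_pos: [546.4, 187.1, 113.3]
tcp_rot: [-2.853, 1.567, -2.923]
contact_force: [1.1, 0.6, 0.9]
grip_width: 10.7
```

```bash
python3 -c "
from h import *
drop(9,0,130)"
```

```text
at [546.4 187.1 113.3] th 86.0 w 10.7 t 9.8 -> shift [-0.536 -8.683 -2.619] turn 14.40
```

>>> send_rows(series="-1 -0.6 -8.68 -2.62 14.4;-1 -0.6 -8.68 -2.62 14.4;-1 -0.6 -8.68 -2.62 14.4;-1 -0.6 -8.68 -2.62 14.4;-1 -0.6 -8.68 -2.62 14.4;-1 -0.6 -8.68 -2.62 14.4;-1 -0.5 -8.68 -2.62 14.4;-1 0.5 -8.68 -2.62 14.4")

```text
time: 10.82
tool_pos: [452.8, -67.7, 100.1]
tcp_rot: [1.006, 1.565, -0.322]
contact_force: [-0.2, -0.8, -0.0]
grip_width: 10.7
```

```bash
python3 -c "
from h import *
drop(9,0,60)"
```

```text
at [452.8 -67.7 100.1] th 13.9 w 10.7 t 10.8 -> shift [ 1.336 -0.1   -0.041] turn -0.02
```

>>> send_rows(series="-1 0.9 -0.1 -0.04 0;-1 1.34 -0.1 -0.04 0;-1 1.34 -0.1 -0.04 0;-0.6 1.34 -0.1 -0.04 0;-0.5 1.34 -0.1 -0.04 0;-0.5 1.34 -0.1 -0.04 0;-0.5 -0.5 -0.1 -0.04 0;-0.5 -2.5 -0.1 -0.04 0")

```text
time: 11.82
tool_pos: [447.2, -66.3, 174.4]
tcp_rot: [-2.084, 1.569, 2.873]
contact_force: [1.2, -1.2, 0.9]
grip_width: 23.1
```

```bash
python3 -c "
from h import *
plan((592,93,130),85.5)
look('e2',(452,-76,40))"
```

```text
at [447.2 -66.3 174.4] th 14.0 w 23.1 t 11.8 -> shift [ 1.474  5.97  -3.985] turn -14.30
top crop 281 193
side crop 305 159
```

View pics/e2side.png

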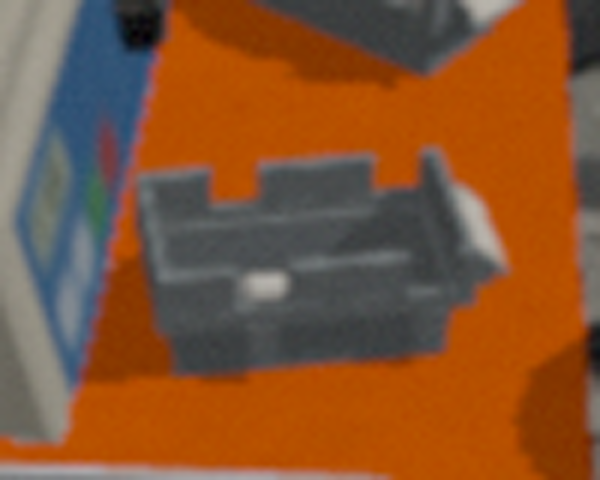

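>>> send_rows(series="-0.5 0 5.97 -3.98 -14.3;-0.5 0 5.97 -3.98 -14.3;-0.5 0 5.97 -3.98 -14.3;-0.5 0 5.97 -3.98 -14.3;-0.5 0.5 5.97 -3.98 -14.3;-0.5 1.5 5.97 -3.98 -14.3;-0.5 2.5 5.97 -3.98 -14.3;-0.5 2.5 5.97 -3.98 -14.3")

```text
time: 12.92
tool_pos: [590.8, 92.6, 95.8]
tcp_rot: [-3.019, 1.565, -3.099]
contact_force: [0.2, -0.2, -0.0]
grip_width: 23.1
```

```bash
python3 -c "
from h import *
plan((592,93,8),85.5)"
```

```text
at [590.8  92.6  95.8] th 85.4 w 23.1 t 12.9 -> shift [2.927 0.017 0.055] turn -0.01
```

>>> send_rows(series="-0.5 1.7 0.02 0.05 0;-0.5 2.65 0.02 0.05 0;-0.5 2.93 0.02 0.05 0;-1 2.93 0.02 0.05 0;-1 2.93 0.02 0.05 0;-1 2.93 0.02 0.05 0;-1 1.5 0.02 0.05 0;-1 -0.5 0.02 0.05 0")

```text
time: 13.92
tool_pos: [593.3, 93.1, 113.6]
tcp_rot: [-2.995, 1.568, -3.074]
contact_force: [0.9, -0.4, 0.5]
grip_width: 10.3
```

```bash
python3 -c "
from h import *
drop(0,0,130)"
```

```text
at [593.3  93.1 113.6] th 85.5 w 10.3 t 13.9 -> shift [-0.53  -5.989 -4.252] turn 14.30
```

>>> send_rows(series="-1 -2 0 -1.5 0;-1 -2.2 0 -3.5 3;-1 -2.2 -2 -4.25 6;-1 -2.2 -4 -4.25 14.3;-1 -2.2 -6 -4.25 14.3;-1 -1.8 -5.99 -4.25 14.3;-1 -1 -5.99 -4.25 14.3;-1 0.3 -5.99 -4.25 14.3")

```text
time: 14.92
tool_pos: [454.2, -76.8, 105.2]
tcp_rot: [0.992, 1.566, -0.34]
contact_force: [0.9, 0.1, -0.4]
grip_width: 10.2
```

```bash
python3 -c "
from h import *
drop(0,0,60)"
```

```text
at [454.2 -76.8 105.2] th 13.7 w 10.2 t 14.9 -> shift [ 1.507 -0.073 -0.046] turn -0.07
```

>>> send_rows(series="-1 1 -0.07 -0.04 0;-1 1.5 -0.07 -0.04 0;-1 1.5 -0.07 -0.04 0;-0.6 1.5 -0.07 -0.04 0;-0.5 1.5 -0.07 -0.04 0;-0.5 1.5 -0.07 -0.04 0;-0.5 -0.3 -0.07 -0.04 0;-0.5 -2.3 -0.07 -0.04 0")

```text
time: 15.92
tool_pos: [450.1, -75.2, 174.4]
tcp_rot: [-2.11, 1.569, 2.847]
contact_force: [2.0, -0.8, 0.2]
grip_width: 22.9
```

```bash
python3 -c "
from h import *
plan((551.5,90,130),85)
look('e3',(452,-76,40))"
```

```text
at [450.1 -75.2 174.4] th 14.0 w 22.9 t 15.9 -> shift [ 1.475  4.614 -4.522] turn -14.20
top crop 281 193
side crop 305 159
```

View pics/e3side.png

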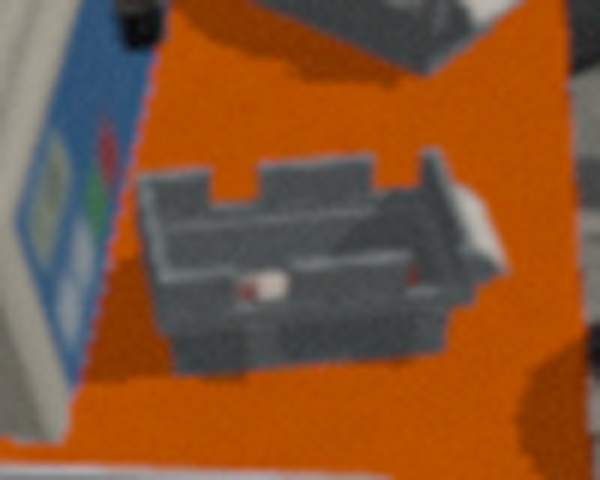

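>>> send_rows(series="-0.5 0 4.61 -4.52 -14.2;-0.5 0 4.61 -4.52 -14.2;-0.5 0 4.61 -4.52 -14.2;-0.5 0 4.61 -4.52 -14.2;-0.5 0.5 4.61 -4.52 -14.2;-0.5 1.5 4.61 -4.52 -14.2;-0.5 2.5 4.61 -4.52 -14.2;-0.5 2.5 4.61 -4.52 -14.2")

```text
time: 17.02
tool_pos: [550.3, 89.7, 96.2]
tcp_rot: [-3.009, 1.565, -3.097]
contact_force: [0.2, 0.2, 0.5]
grip_width: 22.7
```

```bash
python3 -c "
from h import *
plan((551.5,90,8),85)"
```

```text
at [550.3  89.7  96.2] th 84.9 w 22.7 t 17.0 -> shift [2.939 0.017 0.055] turn -0.01
```

>>> send_rows(series="-0.5 1.7 0.02 0.05 0;-0.5 2.65 0.02 0.05 0;-0.5 2.94 0.02 0.05 0;-1 2.94 0.02 0.05 0;-1 2.94 0.02 0.05 0;-1 2.94 0.02 0.05 0;-1 1.5 0.02 0.05 0;-1 -0.5 0.02 0.05 0")

```text
time: 18.02
tool_pos: [552.7, 90.1, 113.8]
tcp_rot: [-2.997, 1.568, -3.085]
contact_force: [1.3, 0.7, 0.2]
grip_width: 11.0
```

```bash
python3 -c "
from h import *
drop(-8,0,130)"
```

```text
at [552.7  90.1 113.8] th 85.0 w 11.0 t 18.0 -> shift [-0.53  -6.062 -2.775] turn 14.20
```

>>> send_rows(series="-1 -2 0 -1.5 0;-1 -2.2 -1 -2.78 3;-1 -2.2 -3 -2.78 6;-1 -2.2 -4 -2.78 14.2;-1 -2.2 -6.06 -2.78 14.2;-1 -1.8 -6.06 -2.78 14.2;-1 -1 -6.06 -2.78 14.2;-1 0.3 -6.06 -2.78 14.2")

```text
time: 19.02
tool_pos: [455.9, -84.4, 105.2]
tcp_rot: [0.971, 1.566, -0.36]
contact_force: [0.3, -0.4, -0.8]
grip_width: 10.6
```

```bash
python3 -c "
from h import *
drop(-8,0,60)"
```

```text
at [455.9 -84.4 105.2] th 13.7 w 10.6 t 19.0 -> shift [ 1.506 -0.063 -0.04 ] turn -0.06
```

>>> send_rows(series="-1 1 -0.06 -0.04 0;-1 1.5 -0.06 -0.04 0;-1 1.5 -0.06 -0.04 0;-0.6 1.5 -0.06 -0.04 0;-0.5 1.5 -0.06 -0.04 0;-0.5 1.5 -0.06 -0.04 0;-0.5 -0.3 -0.06 -0.04 0;-0.5 -2.3 -0.06 -0.04 0")

```text
time: 20.02
tool_pos: [452.1, -82.8, 174.4]
tcp_rot: [-2.139, 1.569, 2.818]
contact_force: [0.5, -1.2, 0.5]
grip_width: 22.6
```

```bash
python3 -c "
from h import *
plan((454,86,120),85.5)
look('e4',(452,-76,40))
look('t4',(510,130,0),('side',),w=130,h=100)"
```

```text
at [452.1 -82.8 174.4] th 14.0 w 22.6 t 20.0 -> shift [ 1.815  1.426 -5.441] turn -14.30
top crop 281 193
side crop 305 159
side crop 254 229
```

View pics/e4side.png

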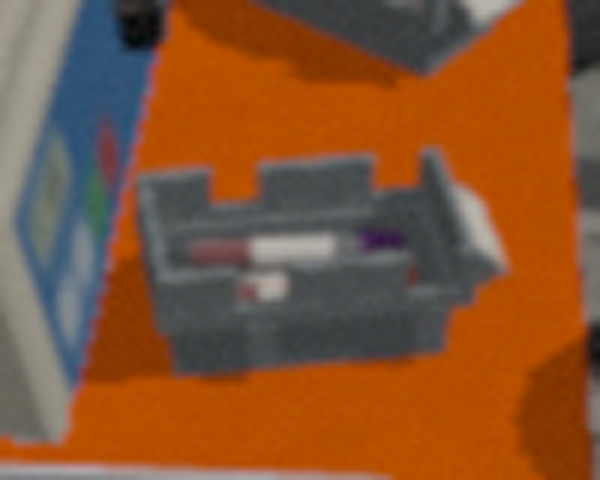

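View pics/t4side.png

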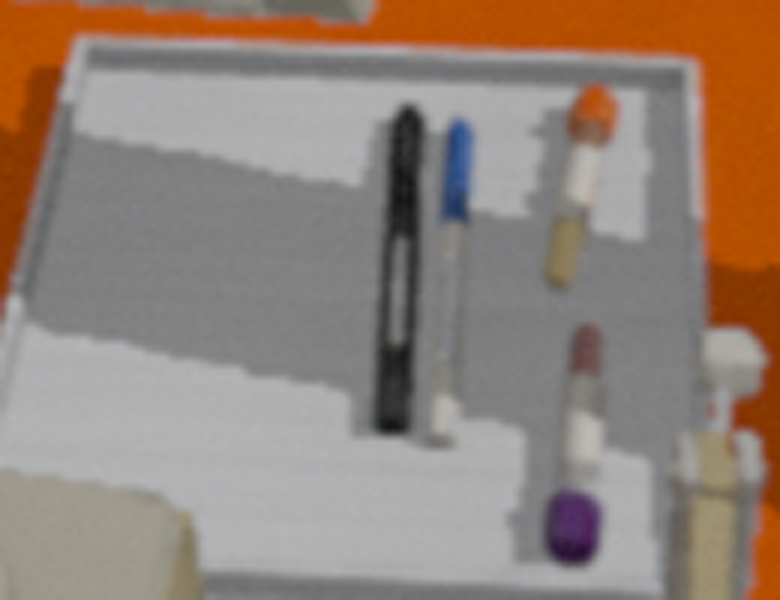

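>>> send_rows(series="-0.57 0 1.43 -5.44 -14.3;-0.57 0 1.43 -5.44 -14.3;-0.57 0 1.43 -5.44 -14.3;-0.57 0 1.43 -5.44 -14.3;-0.57 0.5 1.43 -5.44 -14.3;-0.57 1.5 1.43 -5.44 -14.3;-0.57 2.5 1.43 -5.44 -14.3;-0.57 2.5 1.43 -5.44 -14.3")

```text
time: 21.18
tool_pos: [452.5, 85.7, 96.0]
tcp_rot: [-3.024, 1.564, -3.104]
contact_force: [-0.0, 0.1, 0.4]
grip_width: 20.1
```

```bash
python3 -c "
from h import *
plan((454.5,86,8),85.5)"
```

```text
at [452.5  85.7  96. ] th 85.4 w 20.1 t 21.2 -> shift [2.931 0.017 0.085] turn -0.01
```

>>> send_rows(series="-0.57 1.7 0.02 0.05 0;-0.57 2.65 0.02 0.05 0;-0.57 2.93 0.02 0.05 0;-1 2.93 0.02 0.05 0;-1 2.93 0.02 0.05 0;-1 2.93 0.02 0.05 0;-1 1.5 0.02 0.05 0;-1 -0.5 0.02 0.05 0")

```text
time: 22.18
tool_pos: [455.4, 86.2, 114.1]
tcp_rot: [-3.003, 1.568, -3.082]
contact_force: [1.4, 0.3, -1.0]
grip_width: 11.1
```

```bash
python3 -c "
from h import *
drop(9,0,130)"
```

```text
at [455.4  86.2 114.1] th 85.5 w 11.1 t 22.2 -> shift [-0.53  -5.114  0.215] turn 14.30
```

>>> send_rows(series="-1 -1.5 -0.5 0 3;-1 -1.5 -2 0 6;-1 -1.5 -3.5 0.2 10;-1 -1.5 -5.11 0.22 14.3;-1 -1.5 -5.11 0.22 14.3;-1 -1.5 -5.11 0.22 14.3;-1 -1 -5.11 0.22 14.3;-1 0.3 -5.11 0.22 14.3")

```text
time: 23.18
tool_pos: [452.6, -67.7, 105.8]
tcp_rot: [1.001, 1.565, -0.327]
contact_force: [0.2, -0.4, -0.5]
grip_width: 11.1
```

```bash
python3 -c "
from h import *
drop(9,0,60)"
```

```text
at [452.6 -67.7 105.8] th 13.9 w 11.1 t 23.2 -> shift [ 1.525 -0.093 -0.041] turn -0.02
```

>>> send_rows(series="-1 1 -0.09 -0.04 0;-1 1.5 -0.09 -0.04 0;-1 1.5 -0.09 -0.04 0;-0.6 1.5 -0.09 -0.04 0;-0.5 1.5 -0.09 -0.04 0;-0.5 1.5 -0.09 -0.04 0;-0.5 -0.3 -0.09 -0.04 0;-0.5 -2.3 -0.09 -0.04 0")

```text
time: 24.18
tool_pos: [447.4, -66.4, 174.4]
tcp_rot: [-2.081, 1.569, 2.876]
contact_force: [1.4, -0.6, 0.3]
grip_width: 22.9
```

```bash
python3 -c "
from h import *
plan((447,179,120),90)
look('e5',(452,-76,40))"
```

```text
at [447.4 -66.4 174.4] th 14.0 w 22.9 t 24.2 -> shift [ 1.817  1.97  -7.939] turn -15.20
top crop 281 193
side crop 305 159
```

View pics/e5side.png

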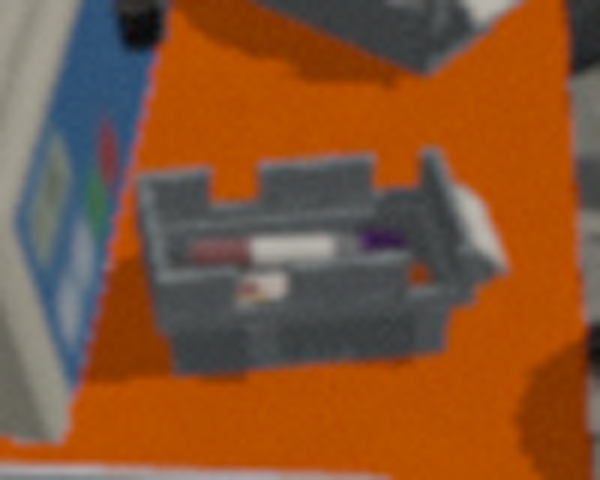

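>>> send_rows(series="-0.57 0 1.97 -7.94 -15.2;-0.57 0 1.97 -7.94 -15.2;-0.57 0 1.97 -7.94 -15.2;-0.57 0 1.97 -7.94 -15.2;-0.57 0.5 1.97 -7.94 -15.2;-0.57 1.5 1.97 -7.94 -15.2;-0.57 2.5 1.97 -7.94 -15.2;-0.57 2.5 1.97 -7.94 -15.2")

```text
time: 25.28
tool_pos: [446.0, 178.5, 96.6]
tcp_rot: [-2.898, 1.566, -2.899]
contact_force: [-0.0, 0.4, -0.4]
grip_width: 19.6
```

```bash
python3 -c "
from h import *
plan((447,179,8),90)"
```

```text
at [446.  178.5  96.6] th 90.0 w 19.6 t 25.3 -> shift [2.953 0.019 0.047] turn -0.01
```

>>> send_rows(series="-0.57 1.7 0.02 0.05 0;-0.57 2.65 0.02 0.05 0;-0.57 2.95 0.02 0.05 0;-1 2.95 0.02 0.05 0;-1 2.95 0.02 0.05 0;-1 2.95 0.02 0.05 0;-1 1.5 0.02 0.05 0;-1 -0.5 0.02 0.05 0")

```text
time: 26.28
tool_pos: [448.3, 179.2, 114.0]
tcp_rot: [-2.874, 1.568, -2.874]
contact_force: [2.1, 0.2, -0.2]
grip_width: 10.8
```

```bash
python3 -c "
from h import *
drop(3,0,130)"
```

```text
at [448.3 179.2 114. ] th 90.0 w 10.8 t 26.3 -> shift [-0.526 -8.41   0.099] turn 15.20
```

>>> send_rows(series="-1 -1.5 -1 0 2;-1 -1.5 -3 0 4;-1 -1.5 -5 0.1 6;-1 -1.5 -7 0.1 8;-1 -1.5 -8.41 0.1 15.2;-1 -1.5 -8.41 0.1 15.2;-1 -1 -8.41 0.1 15.2;-1 0.1 -8.41 0.1 15.2")

```text
time: 27.28
tool_pos: [453.5, -73.5, 111.5]
tcp_rot: [0.992, 1.566, -0.339]
contact_force: [0.8, 0.1, -1.2]
grip_width: 10.9
```

```bash
python3 -c "
from h import *
drop(3,0,62)"
```

```text
at [453.5 -73.5 111.5] th 13.8 w 10.9 t 27.3 -> shift [ 1.65  -0.075 -0.036] turn -0.05
```

>>> send_rows(series="-1 1 -0.08 -0.04 0;-1 1.65 -0.08 -0.04 0;-1 1.65 -0.08 -0.04 0;-0.6 1.65 -0.08 -0.04 0;-0.5 1.65 -0.08 -0.04 0;-0.5 1.65 -0.08 -0.04 0;-0.5 -0.3 -0.08 -0.04 0;-0.5 -2.3 -0.08 -0.04 0")

```text
time: 28.28
tool_pos: [449.1, -72.1, 180.7]
tcp_rot: [-2.098, 1.569, 2.859]
contact_force: [0.6, -0.9, -0.3]
grip_width: 22.6
```

```bash
python3 -c "
from h import *
plan((380,-250,180),60)"
```

```text
at [449.1 -72.1 180.7] th 14.0 w 22.6 t 28.3 -> shift [ 0.023 -3.67   5.195] turn -9.20
```

```bash
python3 -c "
from h import *
plan((300,-420,200),145)"
```

```text
at [449.1 -72.1 180.7] th 14.0 w 22.6 t 28.3 -> shift [-0.642 -7.629 10.048] turn -26.20
```

>>> send_rows(series="1 -0.64 -7.63 10.05 -26.2;1 -0.64 -7.63 10.05 -26.2;1 -0.64 -7.63 10.05 -26.2;1 -0.64 -7.63 10.05 -26.2;1 -0.64 -7.63 10.05 -26.2;1 -0.64 -7.63 10.05 -26.2;1 -0.64 -7.63 10.05 -26.2;1 -0.64 -7.63 10.05 -26.2")

```text
time: 29.28
tool_pos: [298.6, -423.5, 198.8]
tcp_rot: [-1.512, 1.569, -1.495]
contact_force: [0.2, 0.1, -0.0]
grip_width: 91.5
```

```bash
python3 - <<'E'
from h import *
ct=capture('top');cs=capture('side')
def fill(m):
    m=m.astype(np.uint8); k=np.ones((5,5),np.uint8); cs_,_=cv2.findContours(m,cv2.RETR_EXTERNAL,cv2.CHAIN_APPROX_NONE)
    o=np.zeros_like(m); cv2.drawContours(o,cs_,-1,1,-1); return o>0
for n,pt,yaw in(('tote_a',(452,-76),3.38),('tote_b',(432,-300),2.54)):
    v=[]
    for c in(ct,cs):
        b=near(c,n,(*pt,25))
        if b: v.append((c,fill(b[1]))); print(n,round(b[0],1),b[2],b[1].sum(),v[-1][1].sum())
    for vv in [v]+[[q] for q in v]: print(rd(fit(vv,TOTE,*pt,0,yaw)))
for c in (ct,cs):
    for th in('tote_a','tote_a_front','slide_box','tote_lid','tube_1'): print(th,[(round(d['score'],2),np.round(d['point']).tolist()) for d in place_of(c,th)])
look('f',(452,-76,40));look('g',(432,-300,40),('top',))
E
```

```text
tote_a 2.2 0.81 768 1353
tote_a 2.4 0.74 1650 1807
[452.75, -76.83, 3.39, 0.08]
[451.62, -76.96, 3.38, 0.05]
[453.78, -77.18, 3.38, 0.1]
tote_b 2.4 0.59 963 1402
tote_b 1.9 0.58 1238 1299
[433.27, -301.69, 2.52, 0.07]
[431.8, -301.05, 2.52, 0.06]
[435.33, -301.28, 2.5, 0.07]
tote_a [(0.69, [430.0, -302.0, 5.0]), (0.55, [450.0, -77.0, 4.0])]
tote_a_front [(0.62, [386.0, -91.0, 46.0]), (0.55, [447.0, -78.0, 7.0])]
slide_box [(0.83, [432.0, -302.0, 4.0]), (0.39, [460.0, -86.0, 4.0])]
tote_lid []
tube_1 [(0.67, [453.0, -84.0, 25.0]), (0.62, [453.0, -69.0, 30.0]), (0.62, [459.0, -86.0, 7.0]), (0.57, [445.0, -69.0, 17.0]), (0.44, [449.0, -76.0, 10.0])]
tote_a [(0.8, [433.0, -299.0, -0.0]), (0.64, [451.0, -76.0, -4.0]), (0.51, [517.0, 137.0, 3.0])]
tote_a_front [(0.62, [388.0, -96.0, 39.0])]
slide_box [(0.41, [433.0, -304.0, 5.0])]
tote_lid [(0.64, [699.0, 95.0, -3.0])]
tube_1 [(0.6, [450.0, -67.0, 22.0]), (0.53, [452.0, -85.0, 24.0]), (0.42, [390.0, -93.0, 42.0])]
top crop 281 193
side crop 305 159
top crop 369 199
```

View pics/ftop.png

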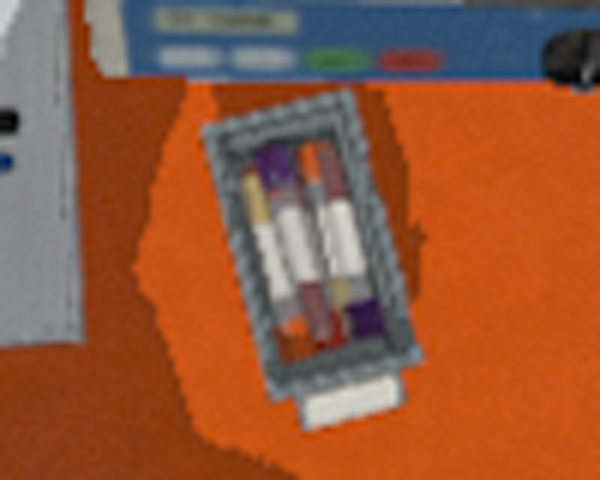

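View pics/fside.png

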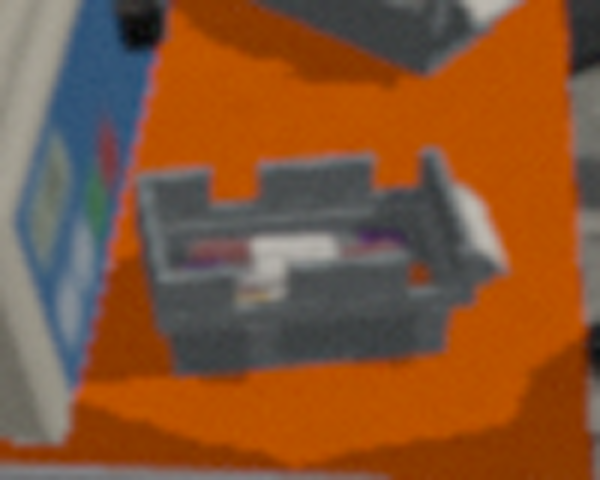

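View pics/gtop.png

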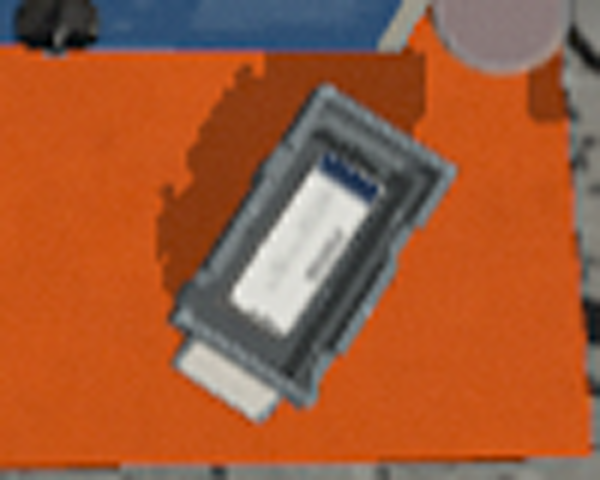

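```bash
python3 - <<'E'
from h import *
c=capture('top')
for z in(40,80): print(rd(at_z(c,(378,208),z)), rd(at_z(c,(378,200),z)))
plan((432.5,-301,110),144)
E
```

```text
[516.45, -198.33, 40.0] [537.61, -199.24, 40.0]
[509.68, -193.21, 80.0] [530.01, -194.08, 80.0]
at [ 300.5 -420.2  198.6] th 90.9 w 91.7 t 30.3 -> shift [2.952 3.904 4.464] turn -10.62
```

>>> send_rows(series="1 0 3.9 4.46 -10.62;1 0 3.9 4.46 -10.62;1 0 3.9 4.46 -10.62;1 0.5 3.9 4.46 -10.62;1 1.5 3.9 4.46 -10.62;1 2.95 3.9 4.46 -10.62;1 2.95 3.9 4.46 -10.62")

```text
time: 31.15
tool_pos: [430.8, -299.6, 107.6]
tcp_rot: [1.452, 1.564, 2.395]
contact_force: [0.6, 0.3, 0.7]
grip_width: 92.1
```

```bash
python3 - <<'E'
from h import *
plan((432.5,-301,25),144)
E
```

```text
at [ 430.8 -299.6  107.6] th 144.0 w 92.1 t 31.1 -> shift [ 2.752 -0.092 -0.007] turn -0.00
```

```bash
python3 - <<'E'
from h import *
look('k',(432,-300,60))
E
```

```text
top crop 370 199
side crop 317 102
```

View pics/kside.png

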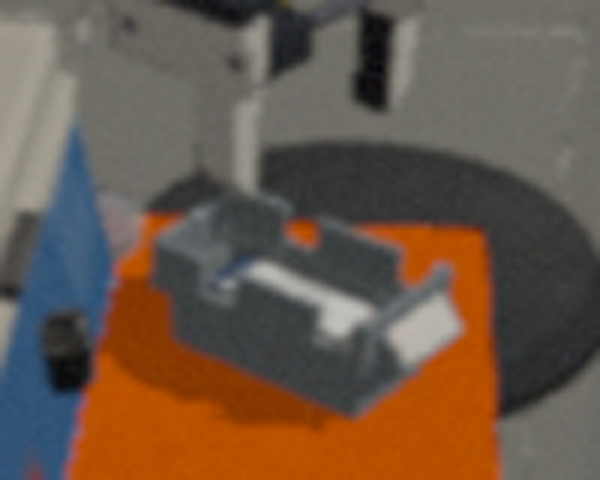

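View pics/ktop.png

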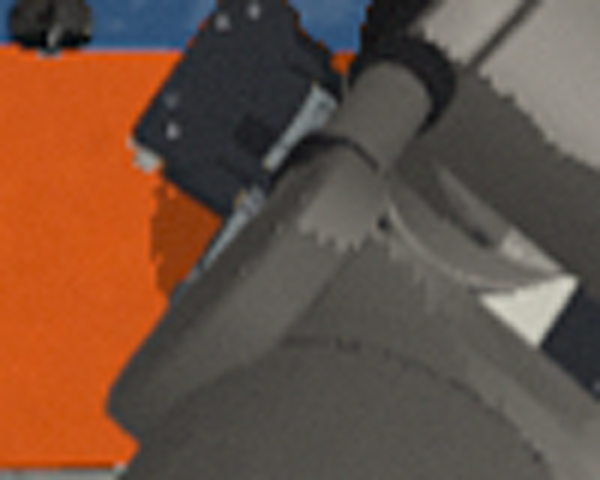

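>>> send_rows(series="1 1 -0.09 0 0;1 2 -0.09 0 0;1 2.6 -0.09 0 0;1 2.75 -0.09 0 0;1 2.75 -0.09 0 0;-1 2.75 -0.09 0 0;-1 2.75 -0.09 0 0;-1 2.75 -0.09 0 0")

```text
time: 32.25
tool_pos: [434.7, -303.0, 28.0]
tcp_rot: [-1.977, 1.57, -1.034]
contact_force: [0.4, 2.2, 4.6]
grip_width: 66.7
```

```bash
python3 - <<'E'
from h import *
plan((400,-270,130),14)
look('l',(432,-300,60),('side',))
E
```

```text
at [ 434.7 -303.    28. ] th 144.0 w 66.7 t 32.2 -> shift [-3.401  1.579  0.208] turn 26.00
side crop 317 102
```

View pics/lside.png

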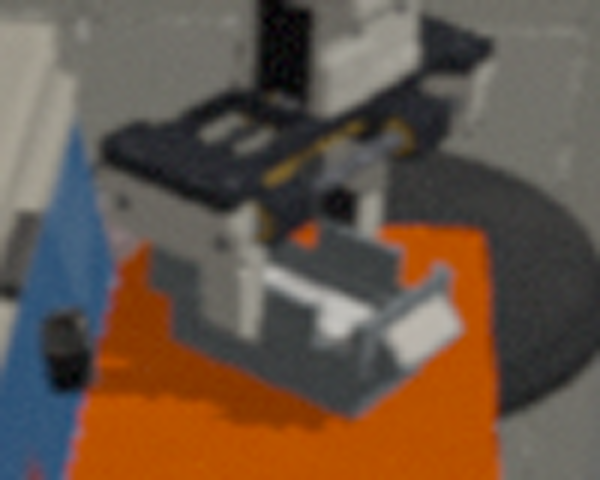

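>>> send_rows(series="-1 -0.5 0 0 0;-1 -1.5 0.3 0 0;-1 -2.5 1 -0.1 0;-1 -3.4 2 -0.18 2;-1 -3.4 2.12 -0.18 4;-1 -3.4 2.12 -0.18 6;-1 -3.4 2.12 -0.18 8;-1 -3.4 2.12 -0.18 10")

```text
time: 33.3
tool_pos: [379.8, -269.4, 130.2]
tcp_rot: [-0.461, 1.571, -0.397]
contact_force: [-0.0, -0.5, -3.8]
grip_width: 67.1
```

```bash
python3 - <<'E'
from h import *
plan((400,-230,140),14)
look('m',(380,-270,100),('side',))
E
```

```text
at [ 379.8 -269.4  130.2] th 93.7 w 67.1 t 33.3 -> shift [-0.328  1.269  0.756] turn 15.94
side crop 338 95
```

View pics/mside.png

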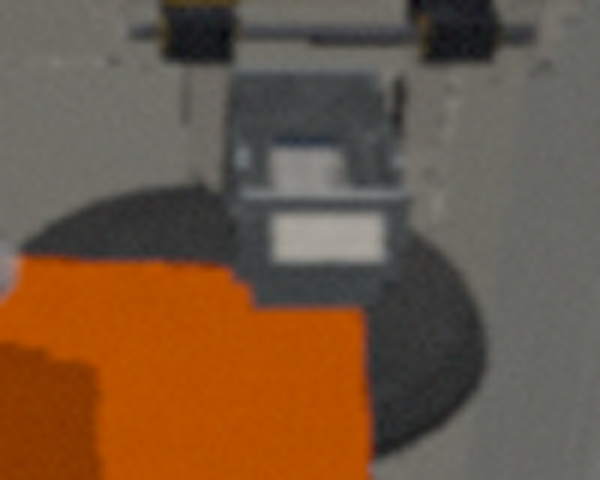

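>>> send_rows(series="-1 -0.3 0.3 0.2 2;-1 -0.5 0.6 0.4 4;-1 -0.5 1 0.6 6;-1 -0.5 1.27 0.76 8;-1 -0.5 1.27 0.76 10;-1 -0.5 1.27 0.76 12;-1 -0.5 1.27 0.76 14;-1 -0.5 1.27 0.76 15.94")

```text
time: 34.35
tool_pos: [399.8, -229.8, 145.0]
tcp_rot: [-2.321, 1.571, 2.639]
contact_force: [0.1, -0.0, -2.1]
grip_width: 66.6
```

```bash
python3 - <<'E'
from h import *
plan((452,-77,140),14)
ct=capture('top');cs=capture('side')
p=pose()[0]
v=[]
for c in(ct,cs):
    b=near(c,'tote_b',(p[0],p[1],p[2]-28+25))
    if b: v.append((c,b[1])); print(b[0],b[2],b[1].sum())
look('n',(400,-230,100))
E
```

```text
at [ 399.8 -229.8  145. ] th 14.2 w 66.6 t 34.4 -> shift [ 0.165  2.932 -4.514] turn 0.03
2.353145081414503 0.56 414
5.74957907817683 0.97 1272
top crop 346 211
side crop 330 103
```

View pics/nside.png

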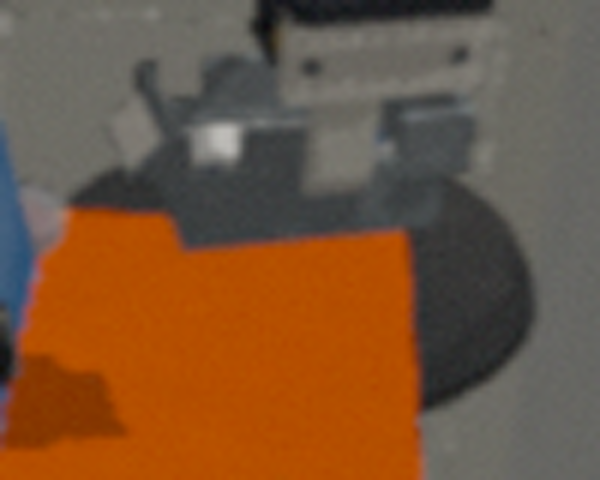

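View pics/ntop.png

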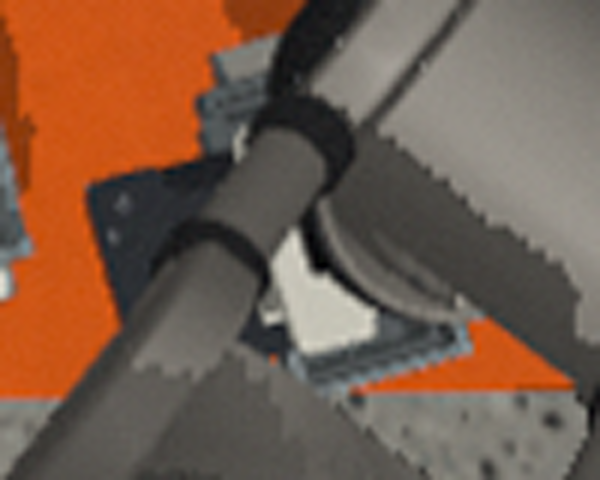

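```bash
python3 - <<'E'
from h import *
p,t,R,o=pose(); c=capture('side'); zb=p[2]-28
ax=np.array([np.cos(np.radians(t)),np.sin(np.radians(t))]); e=np.array([-ax[1],ax[0]])
for uv in [(183,248),(410,228)]:
    w=(330+(uv[0]+.5)/6-.5,103+(uv[1]+.5)/6-.5); X=at_z(c,w,zb); d=X[:2]-p[:2]; print(rd(X),'along',round(d@ax,1),'perp',round(d@e,1))
E
```

```text
[449.16, -194.13, 116.68] along 56.6 perp 22.4
[359.05, -217.96, 116.68] along -36.6 perp 21.9
```

```bash
python3 - <<'E'
from h import *
plan((449.5,-77.5,128),14)
E
```

```text
at [ 400.  -230.   144.7] th 14.5 w 66.7 t 34.7 -> shift [ 0.555  2.867 -4.512] turn 0.09
```

>>> send_rows(series="-1 0.1 0.6 -0.8 0.1;-1 0.1 1.2 -1.8 0.1;-1 0.2 1.8 -2.8 0.1;-1 0.3 2.4 -3.7 0.1;-1 0.5 2.8 -4.3 0.1;-1 0.55 2.87 -4.51 0.1;-1 0.55 2.87 -4.51 0.1")

```text
time: 35.58
tool_pos: [449.8, -77.7, 128.0]
tcp_rot: [-1.365, 1.57, -2.693]
contact_force: [-0.1, 0.7, -2.9]
grip_width: 67.0
```

```bash
python3 - <<'E'
from h import *
plan((449.5,-77.5,96),14)
look('o',(450,-77,70),w=120,h=90)
E
```

```text
at [449.8 -77.7 128. ] th 13.9 w 67.0 t 35.6 -> shift [ 1.067 -0.008 -0.009] turn -0.02
top crop 271 188
side crop 296 143
```

View pics/oside.png

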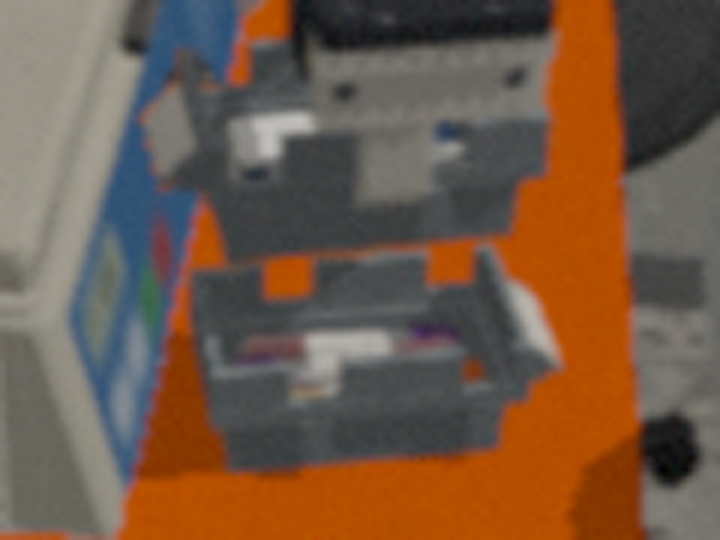

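View pics/otop.png

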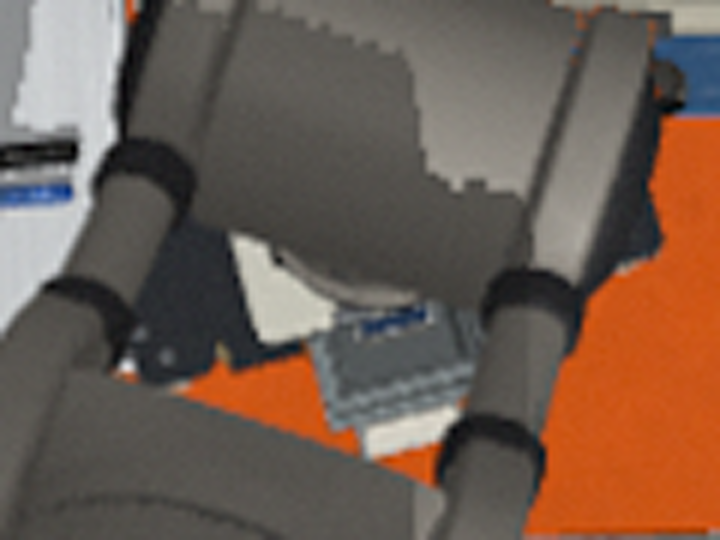

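```bash
python3 - <<'E'
from h import *
p,t,R,o=pose(); c=capture('side')
ax=np.array([np.cos(np.radians(13.9)),np.sin(np.radians(13.9))]); e=np.array([-ax[1],ax[0]])
def pt(uv,z,n):
    w=(296+(uv[0]+.5)/6-.5,143+(uv[1]+.5)/6-.5); X=at_z(c,w,z); d=X[:2]-p[:2]; print(n,rd(X),'along',round(d@ax,1),'perp',round(d@e,1))
pt((230,258),100,'b L');pt((508,235),100,'b R');pt((230,470),0,'a L');pt((498,445),0,'a R')
pt((205,375),56,'a rim nearL'); pt((195,272),56,'a rim farL'); pt((547,178),130,'b band R z30')
g=cv2.resize(np.ascontiguousarray(c['pixels'][143:233,296:416]),None,fx=6,fy=6,interpolation=cv2.INTER_CUBIC).copy()
# overlay predicted wireframes
def wf(parts,pose,col):
    for P in parts:
        q=np.array([(proj(c,X)-[296,143]+.5)*6 for X in tf(P,*pose)])
        cv2.polylines(g,[cv2.convexHull(q.astype(np.float32)).astype(np.int32)],True,col,1)
th=np.radians(13.9)
cb=p[:2]+3*ax
wf(TOTE,(cb[0],cb[1],100,th),(255,255,0)); wf(TOTE,(452.5,-77,0,th+np.pi),(0,255,0))
save('ov',g)
E
```

```text
b L [497.71, -43.37, 100.0] along 54.8 perp 22.5
b R [399.71, -66.75, 100.0] along -46.0 perp 23.4
a L [497.54, -42.89, 0.0] along 54.7 perp 23.0
a R [396.46, -67.59, 0.0] along -49.3 perp 23.3
a rim nearL [505.56, -30.64, 56.0] along 65.4 perp 33.0
a rim farL [515.82, -92.42, 56.0] along 60.6 perp -29.4
b band R z30 [388.34, -60.25, 130.0] along -55.5 perp 32.4
```

View pics/ov.png

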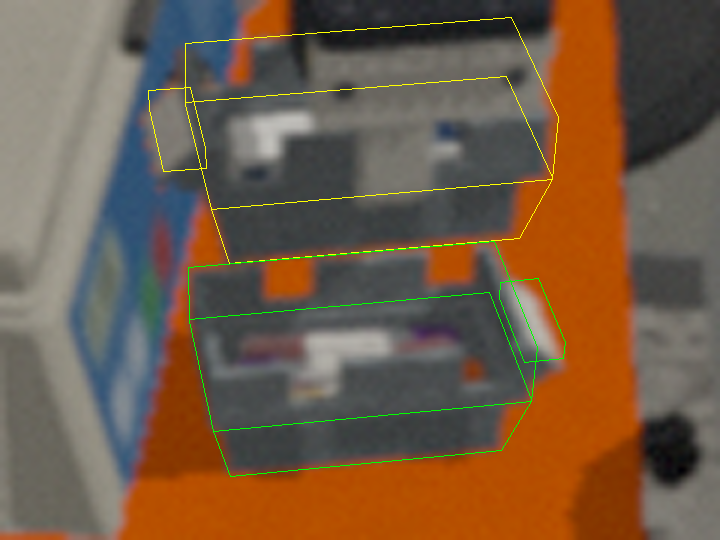

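>>> send_rows(series="-1 0.3 -0.03 0 0;-1 0.7 -0.03 0 0;-1 1.1 -0.03 0 0;-1 1.3 -0.03 0 0;-1 1.4 -0.03 0 0;-1 1.5 -0.03 0 0;-1 1.55 -0.03 0 0;-1 1.55 -0.03 0 0")

```text
time: 36.72
tool_pos: [449.2, -77.9, 81.6]
tcp_rot: [0.705, 1.57, -0.625]
contact_force: [-0.4, -0.3, -3.5]
grip_width: 67.1
```

```bash
python3 - <<'E'
from h import *
plan((449.5,-77.5,74),14); print(rd(get_obs()['contact_force']),rd(get_obs()['moment']))
look('q',(450,-77,60),('side',),w=120,h=90)
E
```

```text
at [449.2 -77.9  81.6] th 13.8 w 67.1 t 36.7 -> shift [ 0.254  0.012 -0.011] turn -0.04
[-0.43, -0.29, -3.51] [-0.04, 0.06, -0.04]
side crop 296 147
```

View pics/qside.png

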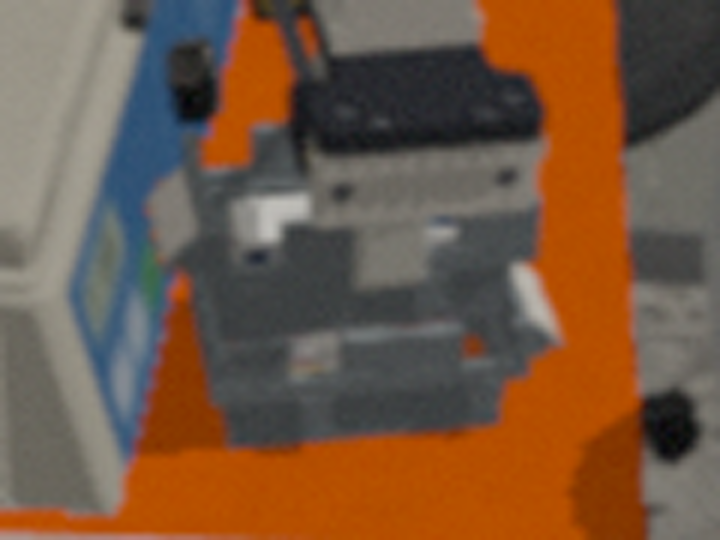

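>>> send_rows(series="-1 0.08 0 0 0;-1 0.14 0 0 0;-1 0.2 0 0 0;-1 0.24 0 0 0;-1 0.26 0 0 0;-1 0.26 0 0 0")

```text
time: 37.52
tool_pos: [449.1, -77.9, 74.0]
tcp_rot: [0.34, 1.571, -0.99]
contact_force: [-1.0, -0.2, 2.2]
grip_width: 66.8
```

```bash
python3 - <<'E'
from h import *
plan((449.5,-77.5,74),14); print(rd(get_obs()['contact_force']),rd(get_obs()['moment']))
E
```

```text
at [449.1 -77.9  74. ] th 13.8 w 66.8 t 37.5 -> shift [-0.     0.016 -0.01 ] turn -0.04
[-1.05, -0.17, 2.18] [0.19, 0.28, 0.01]
```

>>> send_rows(series="-1 0.03 0 0 0;0.6 0.03 0 0 0;0.8 0.03 0 0 0;0.8 0 0 0 0;0.8 -1 0 0 0;0.8 -2.5 0 0 0;0.8 -4.3 0 0 0;0.8 -4.3 0 0 0")

```text
time: 38.52
tool_pos: [451.4, -78.6, 206.5]
tcp_rot: [0.983, 1.562, -0.347]
contact_force: [-0.2, 0.2, 0.2]
grip_width: 82.7
```

```bash
python3 - <<'E'
from h import *
plan((560,110,200),95)
look('r',(450,-77,60),('side',),w=120,h=90)
E
```

```text
at [451.4 -78.6 206.5] th 13.8 w 82.7 t 38.5 -> shift [ 0.229  5.014 -5.242] turn -16.24
side crop 296 147
```

View pics/rside.png

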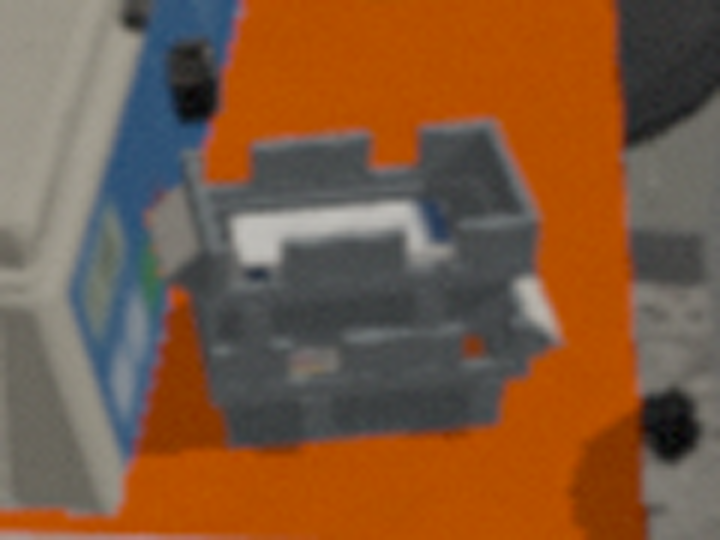

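```bash
python3 - <<'E'
from h import *
plan((470,190,210),95)
E
```

```text
at [450.1 -78.2 204.2] th 13.8 w 82.6 t 38.6 -> shift [-0.203  2.781 -8.521] turn -16.24
```

>>> send_rows(series="-0.3 -0.2 2.78 -8.52 -16.2;-0.3 -0.2 2.78 -8.52 -16.2;-0.3 -0.2 2.78 -8.52 -16.2;-0.3 -0.2 2.78 -8.52 -16.2;-0.3 -0.2 2.78 -8.52 -16.2;-0.3 -0.2 2.78 -8.52 -16.2;-0.3 -0.2 2.78 -8.52 -16.2;-0.3 -0.2 2.78 -8.52 -16.2")

```text
time: 39.58
tool_pos: [468.3, 190.2, 206.8]
tcp_rot: [-2.957, 1.567, -2.868]
contact_force: [0.1, 0.1, 0.6]
grip_width: 31.9
```

```bash
python3 - <<'E'
from h import *
ct=capture('top');cs=capture('side')
v=[]
for c in(ct,cs):
    print([(round(d['score'],2),rd(d['point'])) for d in place_of(c,'tote_lid')])
    b=near(c,'tote_lid',(703,93,10),maxd=40)
    if b: v.append((c,b[1])); print(b[0],b[2],b[1].sum(), rd(fit([v[-1]],LID,703,93,0,1.66)))
print('lid',rd(fit(v,LID,703,93,0,1.66)))
save('stop',ct['pixels']); look('s',(450,-77,60),w=120,h=90)
for c in (ct,cs):
  for th in('tote_a_front','tote_b','tote_a'): print(th,[(round(d['score'],2),np.round(d['point']).tolist()) for d in place_of(c,th)])
E
```

```text
[(0.84, [701.0, 93.6, 1.3])]
0.6137254252147585 0.74 1022 [702.68, 92.39, 1.66, 0.05]
[(0.72, [700.3, 94.3, 2.3])]
2.2371583159363504 0.87 1458 [704.41, 93.49, 1.66, 0.05]
lid [703.83, 92.37, 1.65, 0.05]
top crop 271 188
side crop 296 147
tote_a_front [(0.69, [387.0, -92.0, 44.0])]
tote_b [(0.95, [450.0, -77.0, 50.0])]
tote_a [(0.95, [450.0, -77.0, 50.0])]
tote_a_front [(0.74, [387.0, -97.0, 40.0]), (0.62, [517.0, -58.0, 86.0])]
tote_b [(0.6, [453.0, -77.0, 46.0]), (0.57, [450.0, -76.0, -0.0])]
tote_a [(0.6, [453.0, -77.0, 46.0]), (0.57, [450.0, -76.0, -0.0])]
```

View pics/stop.png

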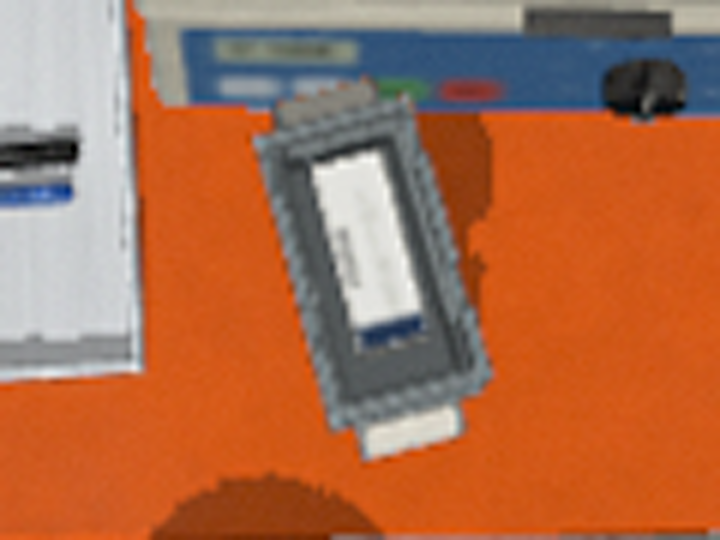

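```bash
python3 - <<'E'
from h import *
ct=capture('top');cs=capture('side')
a=ct['pixels'][50:170,220:320]; save('b1',cv2.resize(np.ascontiguousarray(a),None,fx=5,fy=5,interpolation=cv2.INTER_CUBIC))
a=cs['pixels'][190:310,110:270]; save('b2',cv2.resize(np.ascontiguousarray(a),None,fx=5,fy=5,interpolation=cv2.INTER_CUBIC))
c=ct
g=cv2.imread('pics/b1.png')[:,:,::-1].copy()
# body footprint at z=81 over lid
for z,col in((81,(0,255,0)),(140,(255,0,255))):
  th=np.radians(94.8);ax=np.array([np.cos(th),np.sin(th)]);e=np.array([ax[1],-ax[0]])
  q=[]
  for s,u in((1,1),(1,-1),(-1,-1),(-1,1)):
    X=np.array([703.2,92.7])+95*s*e+37.5*u*ax; q.append((proj(c,(*X,z))-[220,50]+.5)*5)
  cv2.polylines(g,[np.array(q).astype(np.int32)],True,col,1)
save('b1',g)
E
```

```text
(no output)
```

View pics/b1.png

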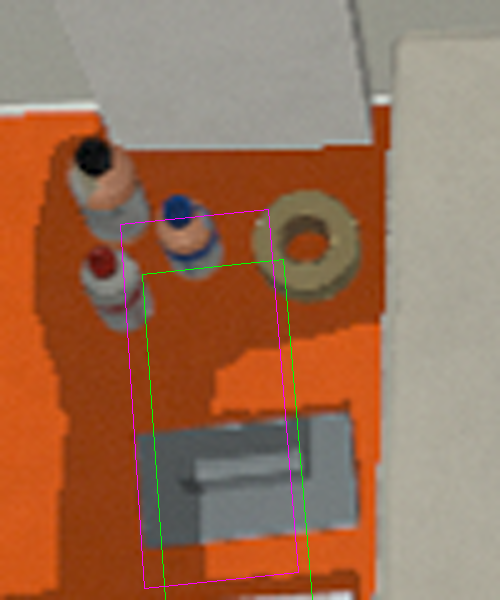

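View pics/b2.png

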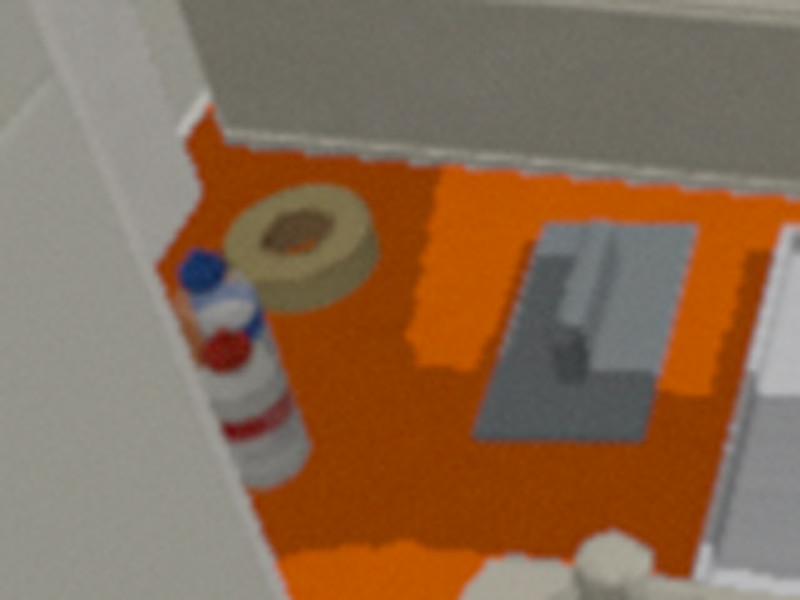

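```bash
python3 - <<'E'
from h import *
ct=capture('top');cs=capture('side')
def tri(a,b):
    o1,d1=ray(ct,a);o2,d2=ray(cs,b)
    s=np.linalg.lstsq(np.c_[d1,-d2],o2-o1,rcond=None)[0]
    p,q=o1+d1*s[0],o2+d2*s[1]; return rd((p+q)/2),round(float(np.linalg.norm(p-q)),1)
print(tri((240.4,102.4),(155.6,259.6)),tri((255.6,91.6),(150.6,244)))
print(rd(at_z(ct,(245.5,112.5),0)),rd(at_z(ct,(258.5,102),0)))
th=np.radians(94.8);ax=np.array([np.cos(th),np.sin(th)]);e=np.array([ax[1],-ax[0]])
for s,u in((1,1),(1,-1)): print(rd(np.array([703.2,92.7])+95*s*e+37.5*u*ax))
E
```

```text
([811.77, 163.96, 58.26], 0.9) ([842.73, 123.23, 55.83], 0.4)
[806.85, 161.53, 0.0] [837.99, 124.71, 0.0]
[794.73, 138.02]
[801.0, 63.28]
```

```bash
python3 - <<'E'
from h import *
plan((703.2,92.7,90),94.8)
E
```

```text
at [469.1 190.2 208.8] th 94.8 w 32.0 t 40.5 -> shift [ 3.96  -3.893  7.501] turn 0.00
```

>>> send_rows(series="-0.3 0 -3.89 7.5 0;-0.3 0 -3.89 7.5 0;-0.3 0 -3.89 7.5 0;-0.3 0.5 -3.89 7.5 0;-0.3 2 -3.89 7.5 0;-0.3 3.5 -3.89 7.5 0;-0.3 3.96 -3.89 7.5 0;-0.3 3.96 -3.89 7.5 0")

```text
time: 41.48
tool_pos: [703.0, 92.9, 89.9]
tcp_rot: [-3.046, 1.57, -2.962]
contact_force: [-0.2, -0.5, -0.0]
grip_width: 32.3
```

```bash
python3 - <<'E'
from h import *
plan((703.2,92.7,15.5),94.8)
look('u',(703,93,40))
E
```

```text
at [703.   92.9  89.9] th 94.8 w 32.3 t 41.5 -> shift [ 2.481 -0.008  0.007] turn 0.00
top crop 216 101
side crop 175 203
```

View pics/uside.png

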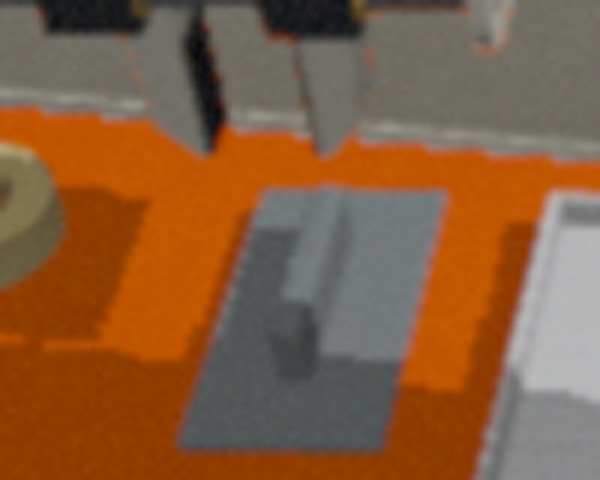

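>>> send_rows(series="-0.3 1 0 0 0;-0.3 2 0 0 0;-0.3 2.4 0 0 0;-0.3 2.48 0 0 0;-0.3 2.48 0 0 0;-1 2.48 0 0 0;-1 2.48 0 0 0;-1 2.48 0 0 0")

```text
time: 42.58
tool_pos: [703.2, 92.8, 16.1]
tcp_rot: [-0.266, 1.57, -0.182]
contact_force: [-1.2, -0.7, 2.4]
grip_width: 11.8
```

```bash
python3 - <<'E'
from h import *
plan((703.2,92.7,15.5),94.8)
E
```

```text
at [703.2  92.8  16.1] th 94.8 w 11.8 t 42.6 -> shift [ 0.02  -0.003 -0.002] turn 0.00
```

>>> send_rows(series="-1 -0.7 0 0 0;-1 -2 0 0 0;-1 -3.5 0 -1 0;-1 -5 0.1 -2.5 0;-1 -6 0.3 -4 0;-1 -6.1 0.58 -5.5 0;-1 -6.1 0.58 -7 0;-1 -6.1 0.58 -8.08 0")

```text
time: 43.58
tool_pos: [458.5, 89.9, 200.1]
tcp_rot: [-0.102, 1.569, -0.018]
contact_force: [0.5, 0.4, -1.1]
grip_width: 11.7
```

```bash
python3 - <<'E'
from h import *
plan((452,-77,180),14)
look('w',(460,90,190),('side',))
E
```

```text
at [458.5  89.9 200.1] th 94.8 w 11.7 t 43.6 -> shift [ 0.671 -5.524 -0.685] turn 16.17
side crop 298 150
```

View pics/wside.png

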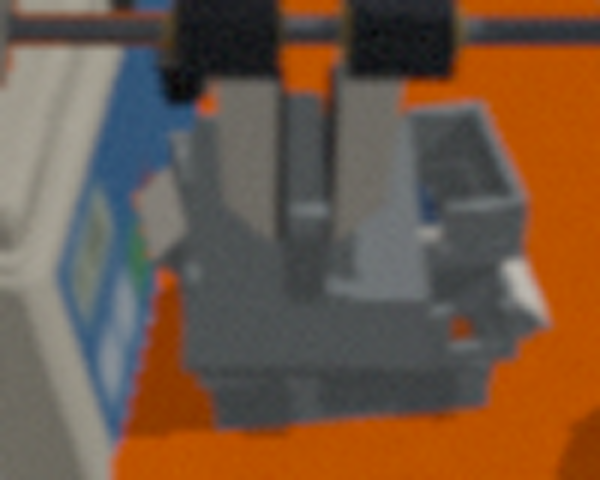

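>>> send_rows(series="-1 0 -0.5 0 2;-1 0 -1.5 -0.2 4;-1 0 -2.5 -0.3 6;-1 0.2 -3.5 -0.4 8;-1 0.4 -4.5 -0.5 10;-1 0.67 -5.5 -0.69 12;-1 0.67 -5.52 -0.69 14;-1 0.67 -5.52 -0.69 16.17")

```text
time: 44.62
tool_pos: [453.7, -77.6, 179.6]
tcp_rot: [0.984, 1.569, -0.348]
contact_force: [0.4, 0.2, 0.3]
grip_width: 11.6
```

```bash
python3 - <<'E'
from h import *
plan((452,-77,140),13.9)
look('x',(450,-77,90),w=120,h=90)
E
```

```text
at [453.7 -77.6 179.6] th 13.7 w 11.6 t 44.6 -> shift [ 1.319 -0.053 -0.035] turn -0.05
top crop 272 187
side crop 296 136
```

View pics/xside.png

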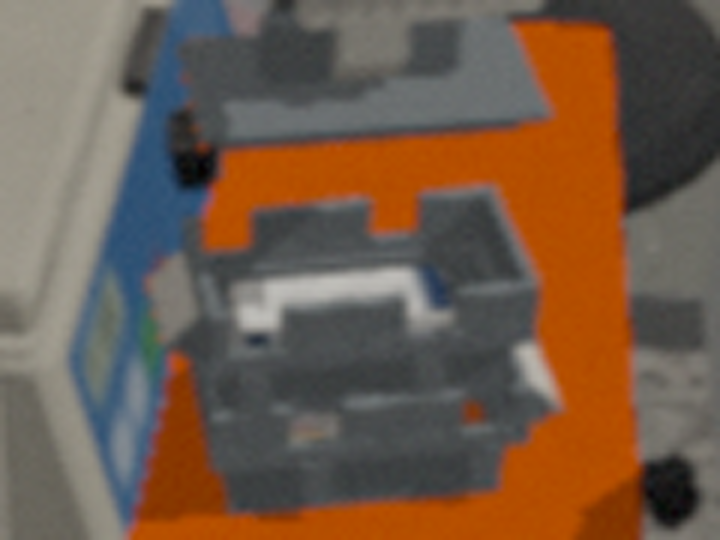

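View pics/xtop.png

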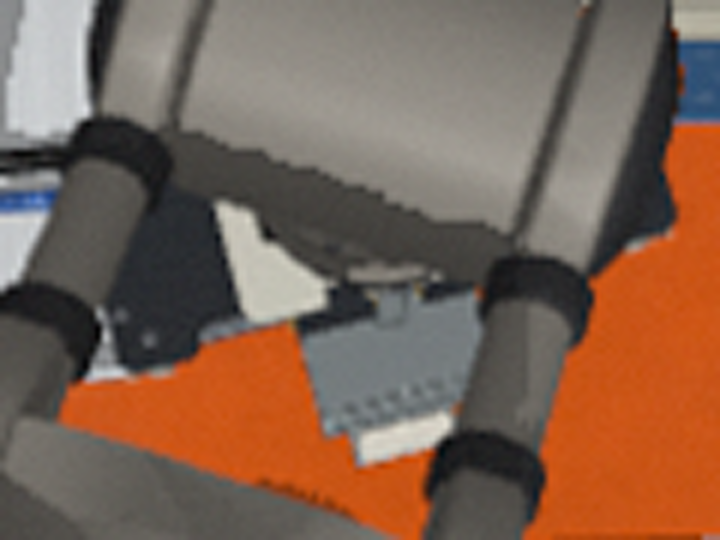

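```bash
python3 - <<'E'
from h import *
p,t,R,o=pose(); c=capture('side'); print(rd(p),t)
ax=np.array([np.cos(np.radians(13.9)),np.sin(np.radians(13.9))]); e=np.array([-ax[1],ax[0]])
def pt(uv,z,n):
    w=(296+(uv[0]+.5)/6-.5,136+(uv[1]+.5)/6-.5); X=at_z(c,w,z); d=X[:2]-p[:2]; print(n,rd(X),'along',round(d@ax,1),'perp',round(d@e,1))
zl=p[2]-16.1
pt((218,147),zl+8,'lid nearL bottom');pt((552,119),zl+8,'lid nearR');
pt((190,217),102,'b farL');pt((497,188),102,'b farR');pt((539,280),102,'b nearR')
g=cv2.resize(np.ascontiguousarray(c['pixels'][136:226,296:416]),None,fx=6,fy=6,interpolation=cv2.INTER_CUBIC).copy()
def wf(parts,pose,col):
    for P in parts:
        q=np.array([(proj(c,X)-[296,136]+.5)*6 for X in tf(P,*pose)])
        cv2.polylines(g,[cv2.convexHull(q.astype(np.float32)).astype(np.int32)],True,col,1)
th=np.radians(13.9)
wf(LID,(p[0],p[1],zl,np.radians(t)),(255,255,0)); wf([TOTE[0],TOTE[2]],(452.5,-77,46,th),(0,255,0))
save('ov2',g)
b=near(c,'tote_b',(452,-77,71),maxd=25); print(b and (b[0],b[2],b[1].sum()))
if b: print(rd(fit([(c,b[1])],TOTE,452.5,-77,46,th)))
E
```

```text
[453.81, -77.28, 179.54] 13.96122728164526
lid nearL bottom [500.78, -32.37, 171.44] along 56.4 perp 32.3
lid nearR [390.01, -60.09, 171.44] along -57.8 perp 32.0
b farL [517.18, -91.0, 102.0] along 58.2 perp -28.5
b farR [404.12, -121.0, 102.0] along -58.7 perp -30.5
b nearR [388.88, -63.18, 102.0] along -59.6 perp 29.3
(np.float64(2.5065736381129877), 0.92, np.int64(1777))
[455.96, -77.05, 0.3, 0.18]
```

View pics/ov2.png

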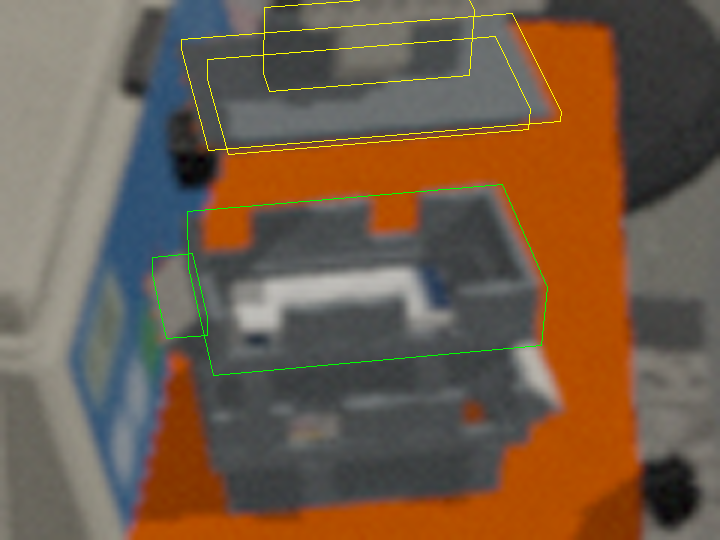

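>>> send_rows(series="-1 0.5 0 -0.02 0;-1 1.2 0 -0.02 0;-1 1.7 0 -0.02 0;-1 1.95 0 -0.02 0;-1 2.05 0 -0.02 0;-1 2.12 0 -0.02 0;-1 2.15 0 -0.02 0;-1 2.15 0 -0.02 0")

```text
time: 45.82
tool_pos: [453.3, -76.4, 114.1]
tcp_rot: [0.823, 1.57, -0.503]
contact_force: [-0.4, -0.2, -0.1]
grip_width: 11.7
```

```bash
python3 - <<'E'
from h import *
plan((453.8,-77,110),13.9); print(rd(get_obs()['contact_force']),rd(get_obs()['moment']))
look('y',(450,-77,80),('side',),w=120,h=90)
E
```

```text
at [453.3 -76.4 114.1] th 14.1 w 11.7 t 45.8 -> shift [0.138 0.01  0.023] turn 0.03
[-0.35, -0.2, -0.09] [-0.01, -0.0, -0.0]
side crop 296 140
```

View pics/yside.png

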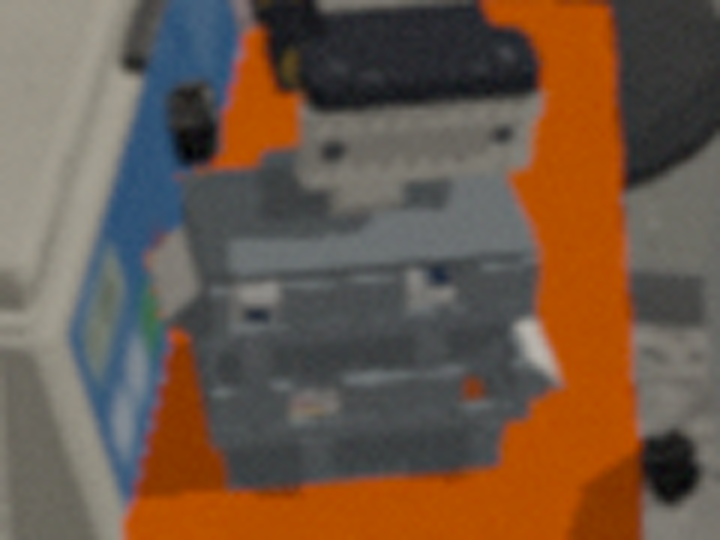

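>>> send_rows(series="-1 0.06 0 0 0;-1 0.12 0 0 0;-1 0.15 0 0 0;-1 0.17 0 0 0;-1 0.17 0 0 0")

```text
time: 46.5
tool_pos: [453.3, -76.4, 110.0]
tcp_rot: [0.748, 1.57, -0.577]
contact_force: [-4.1, 0.5, 12.3]
grip_width: 11.9
```

```bash
python3 - <<'E'
from h import *
plan((453.8,-77,110),13.9); print(rd(get_obs()['contact_force']),rd(get_obs()['moment']))
E
```

```text
at [453.3 -76.4 110. ] th 14.1 w 11.9 t 46.5 -> shift [-0.001  0.013  0.024] turn 0.04
[-4.12, 0.46, 12.33] [0.19, 0.71, 0.01]
```

Seated at the expected height (TCP 110). Release and withdraw.

>>> send_rows(series="-1 -0.03 0 0 0;-0.6 -0.03 0 0 0;-0.3 -0.03 0 0 0;-0.3 -0.03 0 0 0;-0.3 -1 0 0 0;-0.3 -2.5 0 0 0;-0.3 -4 0 0 0;-0.3 -4 0 0 0")

```text
time: 47.5
tool_pos: [455.0, -76.9, 232.0]
tcp_rot: [0.984, 1.563, -0.341]
contact_force: [0.0, -0.7, 0.6]
grip_width: 32.4
```

>>> send_rows(series="-0.3 0 -3 6 0;-0.3 0 -3 6 0;-0.3 0 -3 6 0;-0.3 0 -3 8 0;-0.3 0 -3 10 0;-0.3 0 -3 10 0;-0.3 0 -3 10 0;-0.3 0 -3 10 0")

```text
time: 48.5
tool_pos: [438.8, -387.6, 228.7]
tcp_rot: [-2.839, 1.57, 2.12]
contact_force: [0.4, 0.5, -0.8]
grip_width: 32.1
```

```bash
python3 - <<'E'
from h import *
ct=capture('top');cs=capture('side')
for c in (ct,cs):
  for th in('tote_lid','tote_b','tote_a_front','tube_1','pen','marker'): print(th,[(round(d['score'],2),np.round(d['point']).tolist()) for d in place_of(c,th)])
b=[(c,near(c,'tote_lid',(452,-77,105),maxd=25)) for c in(ct,cs)]
b=[(c,q[1]) for c,q in b if q]
print(len(b),[rd(fit([q],LID,453,-77,94,0.245)) for q in b])
look('z',(450,-77,70),w=120,h=90); look('zt',(519,138,0),('top',),w=120,h=90)
E
```

```text
tote_lid [(0.73, [454.0, -76.0, 93.0])]
tote_b []
tote_a_front [(0.69, [387.0, -87.0, 45.0])]
tube_1 []
pen [(0.44, [493.0, 122.0, 1.0])]
marker [(0.53, [505.0, 115.0, 4.0])]
tote_lid [(0.84, [454.0, -75.0, 94.0])]
tote_b [(0.81, [450.0, -76.0, -0.0]), (0.81, [453.0, -75.0, 47.0])]
tote_a_front [(0.96, [388.0, -94.0, 38.0])]
tube_1 []
pen [(0.72, [491.0, 121.0, 5.0])]
marker [(0.77, [502.0, 115.0, 3.0])]
2 [[453.96, -76.49, 0.24, 0.03], [457.06, -77.28, 0.25, 0.06]]
top crop 271 188
side crop 296 143
top crop 191 166
```

View pics/zside.png

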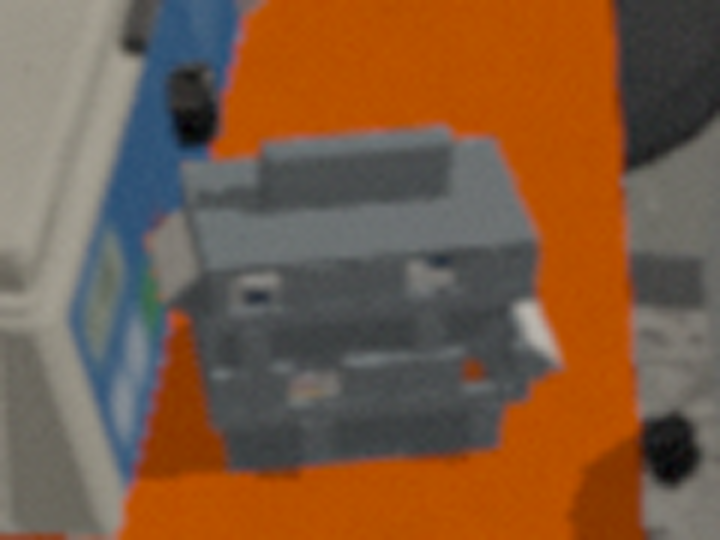

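View pics/ztop.png

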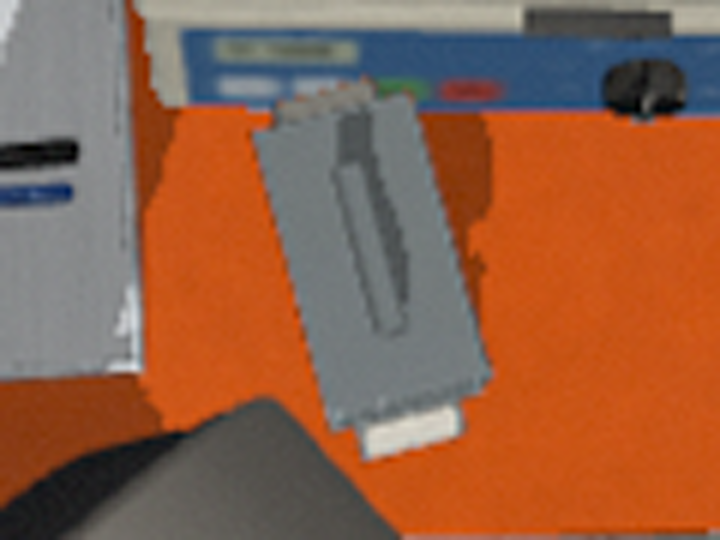

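View pics/zttop.png

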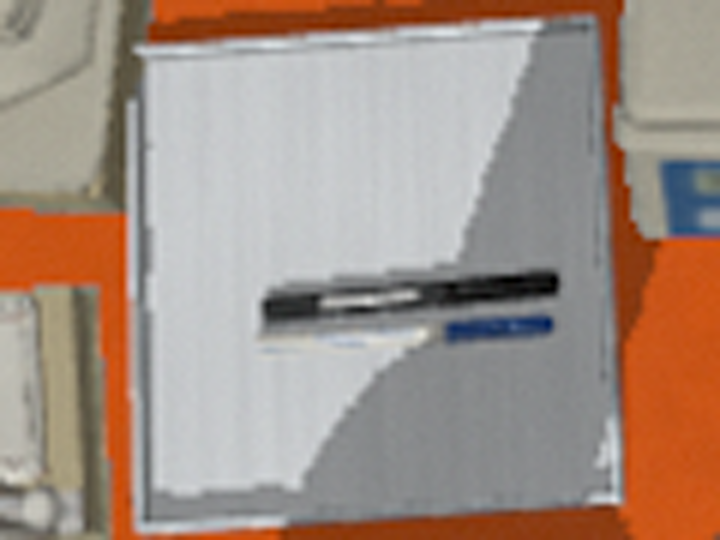

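```bash
python3 -c "
from plant import *
print(close_job())"
```

```text
the job is handed in; nothing more can be done
None
```

The samples are packed and the job is handed in, at about 49 s of the 210 s allowed. No verdict came back, so what follows rests on my own checks.

- **Tubes:** All six went from the tray into tote_a one at a time. The top picture showed all six lying below the rim before I stacked. The pen and marker never moved and are still in the tray.
- **Upper tote:** I turned tote_b about 130° with its slide box inside and lowered it onto tote_a with the label ends opposite. It touched down at the height expected for stacking, 46 mm. The last side picture put it at 47 mm.
- **Lid:** It seated at the expected height, about 94 mm above the worktop, with about 12 N on the wrist. The networks then found it at 93 to 94 mm. My outline fits put it within about 2 to 5 mm of the tote's centre and in line with it.

**Disagreements:** The side camera read about 1 to 3 mm further in x than the top camera throughout, so I aligned both placements by comparing the parts within the same picture. The final top picture found no tote_b, because the lid covers it.

I saw no knock to a tote or the lid, and no slackening of the grip. The arm was well clear of the stack at hand-in.

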